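Fill the table caddy and leave the cooking spices

ROBOT

A 6-joint arm with a two-finger parallel gripper is mounted at the origin on a cart in front of the work surface, level with it; the furniture and walls round the work are solid. World frame = base frame: x ahead of the robot, y to its left, z up, the work surface at z = 0. Lengths are in m, angles in rad, forces in N, time in s.
With the tool pointing down it reaches from about 0.3 to 0.875 m from the base axis. Payload 6.4 kg.
Tool frame: the origin (TCP) lies midway between the tips of the shut fingers; the grasp point (between the pads) lies ctrl.grip_depth behind it (ctrl.grip_depth is the distance from the TCP to the grasp point, in m); x points along the fingers, y is the direction in which the jaws open and shut, and the axes are right-handed (so a half turn about x gives the same grasp; the last joint's range is limited). The gripper opens to 85 mm and grips with 20 to 120 N. Pads are 22 mm wide; open, the fingers measure 114 mm over their backs; the gripper's body (76 mm by 85 mm) begins 54 mm behind the grasp point. The pads swing forward as they close: fully open they stand 13 mm farther back than shut.
Start: joints at [-1.48, 0.181, 1.607, -0, 1.354, -0.206], TCP at [0.168, -0.55, 0.231] pointing down, gripper open.
Joint ranges: [-2.99, 2.99], [-0.89, 2.07], [0.3, 2.58], [-1.14, 4.28], [0, 2.63], [-3.12, 3.12]. Speed limits (rad/s): [2.57, 2.57, 3.01, 3.14, 3.14, 3.14].

INTERFACE

Orientations are given as a unit quaternion [w, x, y, z].
In Python, from bench import ctrl gives the robot as it stands.
- The arm moves only by the shell command python3 -m creep 'ROWS'. ROWS is text: rows parted by semicolons, each of 7 numbers parted by spaces: the opening, from 0 (shut) to 1 (fully open), then the shift along the tool's x, y, z in cm, then the turn, a rotation vector about the tool's x, y, z in rad. In form: claw x y z ax ay az; .... A call has 1 to 10 rows; each row shifts and turns the pose as measured when the row begins, along the tool's axes as they then stand; what a row does not reach is not made up. A row lasts 1/8 s, in which the tool goes at most 62.5 mm and 10.7 degrees, less where a joint would pass 70% of its speed; a pose out of reach is approached as far as the arm can. A call with a gripper value outside its range is refused whole. The fingers move at their own pace and stop on an object; the grip force is fixed at half the most. Time passes only in rows, so rows that do not move let the fingers close. It gives the time, the measured TCP pose, the force and the opening at its end, in the units of the state.
- ctrl.get_obs(): the state, without advancing time (a new reading comes with each control period).
- ctrl.camera(name): name is "scene" or "top" or "wrist"; returns (picture, depth): 480x640x3 uint8, blue, green, red; 480x640 float32, m along the optical axis (not along the pixel's ray), 0 where there is no reading.
- ctrl.calibration(name): a dict with "mtx" (3x3 intrinsics, pixels), "distortion" ([k1, k2, p1, p2, k3] as OpenCV has them; the pictures are not rectified), "R" (3x3) and "t" (3): a world point X has camera coordinates R X + t; the wrist camera has in their place "tool_from_camera" (4x4, takes a point from camera to tool coordinates, whose origin is the TCP and whose axes are the tool frame's). Camera axes: x right, y down, z forward; pixel columns grow to the right and rows downward; lengths in m; the calibration is good to about 2 mm. A picture is of the moment at which its call begins: read the wrist's pose just before it. calibration takes no time and is no camera call.
- ctrl.hand_in(): hands the job in, once; it reports no verdict.
Trained networks look in the newest picture that a camera, given by its name, has taken for a name from the list of things; names that differ only in an ending like _2 or _b are one class to them, and where a whole thing is asked for, a point or a joint stands for the part that bears it (a point fixed in the world has none). Each returns a list of dicts, best first, with "confidence" (0 to 1); they miss things now and then, are a little off and sometimes report something else, mostly with a low value. They report only what shows in the picture. A call takes as long as a camera call.
- ctrl.find_in(query, camera): "rect" ([left, top, right, bottom] in pixels, round what is visible of it).
The state is a dict: "time_s": time; "q": joint angles; "dq": joint speeds; "joint_efforts": joint torques, N m; "eef_pos": TCP position; "eef_rot": TCP orientation; "wrist_force": force on the tool from outside, world axes, zero at the start; "torque": the same for the moment, N m; "opening": opening from 0.0 (shut) to 1.0 (fully open).
Only numpy, scipy, OpenCV 4.12 (cv2) and the standard library are available. Lean on these libraries where they do the work, as an engineer would, in place of code of your own. Each camera call takes 0.05 s, during which the arm holds its last target.

TASK

Get the table caddy ready to be carried to the table: stand the two shakers, the dropper bottle and the tea light that were left by the hob upright in it, each on the floor of the dish that fits it (a shaker in each of the two wide cups, the dropper bottle in the narrow cup, the tea light in the low square saucer). Set them down rather than dropping them, and leave the two cooking-spice jars standing where they are.

Things in the scene. Friction and masses are not known exactly. Their poses are not given: they have to be found in the camera images.
- shaker_a_mid (a point): one of two like table shakers (filled white): glass body 44 mm across up to 66 mm, domed metal head narrowing to 34 mm, 90 mm high, 100 g, loose, upright. Lower than the spice jars, head narrower than body. Point: on the axis, half-way up (45 mm above the underside); z up along the axis.
- shaker_b_mid (a point): the other of two like table shakers (filled grey): glass body 44 mm across up to 66 mm, domed metal head narrowing to 34 mm, 90 mm high, 100 g, loose, upright. Lower than the spice jars, head narrower than body. Point: on the axis, half-way up (45 mm above the underside); z up along the axis.
- dropper_mid (a point): small amber dropper bottle: round body 33 mm across up to 65 mm, collar 24 mm across up to 77 mm, then a black rubber bulb 12 mm across, 102 mm high, 70 g, loose, upright. Point: on the axis, half-way up (51 mm above the underside); z up along the axis. It stands on the worktop or the hob plate (2 mm higher), hob covers 30 mm high no nearer than 50 mm; wall cabinets overhang the back, 0.5 m up.
- tealight_mid (a point): tea light: low round candle in a metal shell, 38 mm across, 15 mm high, 16 g, loose, upright. Point: on the axis, half-way up (7.5 mm above the underside); z up along the axis. It stands on the worktop or the hob plate (2 mm higher), hob covers 30 mm high no nearer than 50 mm; wall cabinets overhang the back, 0.5 m up.
- cup_a: first wide cup, white, one of four dishes fixed in a row along the middle of the table caddy, a dark wooden tray 90 x 308 mm, rim 15 mm above the worktop; centres 74 mm apart, order shuffled. Round, inner diameter 62, outer 68 mm: for a shaker, either one. Inner floor 3 mm, rim 16 mm above the origin (10 and 23 mm above the worktop). Origin: centre of its underside; y along the row, z up.
- cup_b: second wide cup, white, one of four dishes fixed in a row along the middle of the table caddy, a dark wooden tray 90 x 308 mm, rim 15 mm above the worktop; centres 74 mm apart, order shuffled. Round, inner diameter 62, outer 68 mm: for a shaker, either one. Inner floor 3 mm, rim 16 mm above the origin (10 and 23 mm above the worktop). Origin: centre of its underside; y along the row, z up.
- cup_narrow: narrow cup, white, one of four dishes fixed in a row along the middle of the table caddy, a dark wooden tray 90 x 308 mm, rim 15 mm above the worktop; centres 74 mm apart, order shuffled. Round, inner diameter 49, outer 55 mm: for the dropper bottle. Inner floor 3 mm, rim 16 mm above the origin (10 and 23 mm above the worktop). Origin: centre of its underside; y along the row, z up.
- saucer: low square saucer, white, one of four dishes fixed in a row along the middle of the table caddy, a dark wooden tray 90 x 308 mm, rim 15 mm above the worktop; centres 74 mm apart, order shuffled. 66 mm square, recess 56 mm square, 3 mm deep: for the tea light. Inner floor 10 mm, rim 13 mm above the origin (17 and 20 mm above the worktop). Origin: centre of its underside; y along the row, z up.
- spice_a_mid (a point): cooking-spice jar that is to stay where it stands, easily taken for a shaker: straight glass jar 46 mm across and 106 mm high with a flat green screw cap as wide as the jar, 110 g, loose. Point: on the axis, half-way up (53 mm above the underside); z up along the axis.
- spice_b_mid (a point): cooking-spice jar that is to stay where it stands, easily taken for a shaker: straight glass jar 45 mm across and 109 mm high with a flat red screw cap as wide as the jar, 110 g, loose. Point: on the axis, half-way up (54.5 mm above the underside); z up along the axis.

How it is judged:
At the end, for the whole second after the job is handed in: A shaker in each wide cup, dropper bottle in the narrow cup, tea light in the saucer: within 15 mm of the dish's centre, on its floor (height within 6 mm), upright within 0.15 rad, at rest; both spice jars upright within 20 mm of where they stood, at rest (horizontal distance between tealight_mid and saucer below 0.015 m and z of tealight_mid in the frame of saucer between 0.0115 and 0.0235 m and horizontal distance between dropper_mid and cup_narrow below 0.015 m and z of dropper_mid in the frame of cup_narrow between 0.048 and 0.06 m and ((horizontal distance between shaker_a_mid and cup_a below 0.015 m and z of shaker_a_mid in the frame of cup_a between 0.042 and 0.054 m and horizontal distance between shaker_b_mid and cup_b below 0.015 m and z of shaker_b_mid in the frame of cup_b between 0.042 and 0.054 m) or (horizontal distance between shaker_a_mid and cup_b below 0.015 m and z of shaker_a_mid in the frame of cup_b between 0.042 and 0.054 m and horizontal distance between shaker_b_mid and cup_a below 0.015 m and z of shaker_b_mid in the frame of cup_a between 0.042 and 0.054 m)) and angle between each of shaker_a_mid, shaker_b_mid, dropper_mid, tealight_mid, spice_a_mid, spice_b_mid's own z axis and vertical below 0.15 rad and linear speed of each of shaker_a, shaker_b, dropper, tealight, spice_a, spice_b below 0.02 m/s and distance of each of spice_a_mid, spice_b_mid from where it was at the start of the episode below 0.02 m); the robot touches nothing.
It fails at once if a shaker, the dropper bottle or the tea light is dropped or knocked flying: faster than 0.6 m/s while the fingers do not touch it (a fall of about 18 mm) ((linear speed of shaker_a above 0.6 m/s and not (contact force between the fingers and shaker_a above 0.05 N)) or (linear speed of shaker_b above 0.6 m/s and not (contact force between the fingers and shaker_b above 0.05 N)) or (linear speed of dropper above 0.6 m/s and not (contact force between the fingers and dropper above 0.05 N)) or (linear speed of tealight above 0.6 m/s and not (contact force between the fingers and tealight above 0.05 N))).
It fails at once if a spice jar is taken up or pushed more than 30 mm from where it stood (distance of any of spice_a_mid, spice_b_mid from where it was at the start of the episode above 0.03 m).
It also fails if it takes over 128 s, if anything falls off the work surface, if the arm or the gripper's body presses on something with over 40 N, if the wrist force passes 120 N, or if a joint passes its speed limit or range.

## Working session

There is one attempt and no reset: what is moved stays moved. The work goes in short steps, Python scripts to look and compute and a shell command to move; the robot and the scene stay as the last step left them, time stands still between calls to the robot, and variables do not carry over. Pictures are saved under pics/ and viewed, and the job is handed in when it is done.

```bash
ls -la; mkdir -p pics
python3 - <<'E'
from bench import ctrl
import cv2
o=ctrl.get_obs(); print(o, ctrl.grip_depth)
for n in ("scene","top"):
    p,d=ctrl.camera(n); cv2.imwrite(f"pics/{n}0.png",p)
    c=ctrl.calibration(n); print(n,c)
print(ctrl.calibration("wrist"))
E
```

```text
total 12
drwxr-xr-x  3 agent agent 4096 Dec  6 12:19 .
drwxr-xr-x 23 root  root  4096 Dec  6 12:19 ..
drwxr-xr-x  2 agent agent 4096 Dec  6 12:19 pics
{'time_s': 0.0, 'q': array([-1.48034757e+00,  1.81563783e-01,  1.60801403e+00, -3.52441970e-06,
        1.35377838e+00, -2.06294377e-01]), 'dq': array([ 4.64148681e-04, -1.36701342e-03,  6.92234047e-04,  2.71894838e-06,
       -6.33654250e-04,  1.29002257e-03]), 'joint_efforts': array([-2.13713298e-03, -4.44880199e+01, -3.51336336e+01, -4.08568176e-04,
        9.08943883e-03,  9.03571404e-07]), 'eef_pos': array([ 0.16810208, -0.54930267,  0.23036845]), 'eef_rot': array([ 0.10390773,  0.69937245,  0.10515278, -0.69930269]), 'wrist_force': array([ 0.59969374, -0.32706326, -0.22524404]), 'torque': array([-0.02483838, -0.0115979 ,  0.0085852 ]), 'opening': 1.000106878516572} 0.0187
scene {'mtx': array([[517.46900615,   0.        , 318.48426598],
       [  0.        , 517.46900615, 239.90132221],
       [  0.        ,   0.        ,   1.        ]]), 'distortion': array([-0.00217721,  0.        ,  0.        ,  0.        ,  0.        ]), 'R': 
[... 601 characters left out ...]
1,  4.50238578e-04, -9.86521049e-01]]), 't': array([-0.04767219,  0.46762398,  1.10100494])}
{'mtx': array([[347.37915638,   0.        , 313.14232486],
       [  0.        , 347.37915638, 245.25923153],
       [  0.        ,   0.        ,   1.        ]]), 'distortion': array([0.00774987, 0.        , 0.        , 0.        , 0.        ]), 'tool_from_camera': array([[ 7.86296018e-05, -2.62797908e-01,  9.64850897e-01,
        -1.41608442e-01],
       [ 9.99999997e-01,  4.56155159e-05, -6.90696766e-05,
         1.75847975e-04],
       [-2.58608050e-05,  9.64850899e-01,  2.62797911e-01,
        -6.61149532e-02],
       [ 0.00000000e+00,  0.00000000e+00,  0.00000000e+00,
         1.00000000e+00]])}
```

View pics/top0.png

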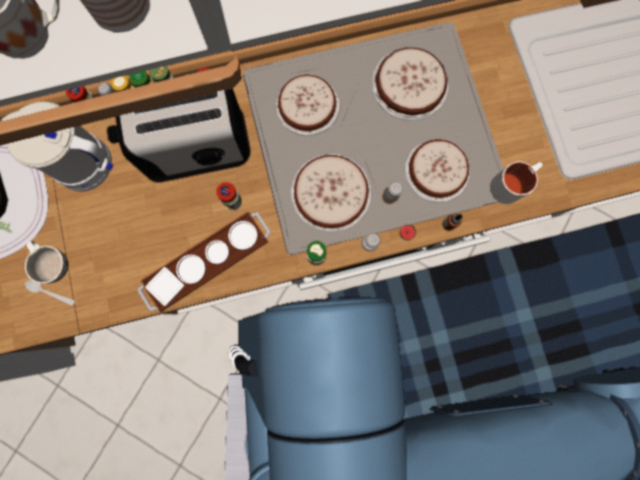

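View pics/scene0.png

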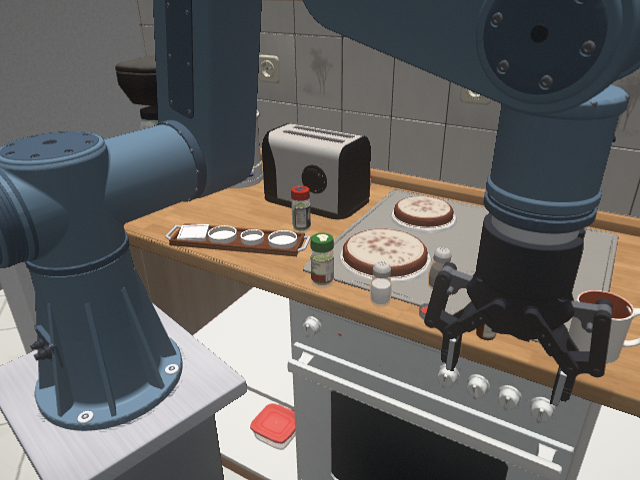

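The top picture shows the caddy: square saucer (165,287), cups (191,269), (217,252, the smaller) and (242,235). It also shows the green spice jar (316,252), a shaker (371,242), the other shaker on the hob (394,190), the red tea light (407,232), the dropper (454,221) and the red spice jar (228,194).

```bash
cat > h.py <<'E'
from bench import ctrl
import cv2, numpy as np
from scipy.spatial.transform import Rotation as Rot
def pose():
    o=ctrl.get_obs(); q=o["eef_rot"]; T=np.eye(4); T[:3,:3]=Rot.from_quat([q[1],q[2],q[3],q[0]]).as_matrix(); T[:3,3]=o["eef_pos"]; return T
def extr(n,T=None):
    c=ctrl.calibration(n); W=np.eye(4)
    if n=="wrist": W=(T if T is not None else pose())@c["tool_from_camera"]
    else:
        W[:3,:3]=c["R"].T; W[:3,3]=-c["R"].T@c["t"]
    return c["mtx"],c["distortion"],W
def ray(uv,e):
    p=cv2.undistortPoints(np.array([[uv]],float),e[0],e[1])[0,0]; return e[2][:3,3],e[2][:3,:3]@np.array([p[0],p[1],1.])
def atz(uv,z,e):
    o,d=ray(uv,e); s=(z-o[2])/d[2]; return o+s*d
def proj(X,e):
    Wi=np.linalg.inv(e[2]); return cv2.projectPoints(np.atleast_2d(X).astype(float),cv2.Rodrigues(Wi[:3,:3])[0],Wi[:3,3],e[0],e[1])[0][:,0]
def cloud(d,e,rect):
    l,t,r,b=[int(round(v)) for v in rect]
    v,u=np.mgrid[max(t,0):b+1,max(l,0):r+1]; z=d[v,u]
    p=cv2.undistortPoints(np.stack([u.ravel(),v.ravel()],1)[:,None].astype(float),e[0],e[1])[:,0]
    P=np.c_[p,np.ones(len(p))]*z.reshape(-1,1)
    return (P@e[2][:3,:3].T+e[2][:3,3]).reshape(*z.shape,3),z
E
python3 - <<'E'
from h import *
p,d=ctrl.camera("top"); e=extr("top"); np.save("/tmp/topd.npy",d); cv2.imwrite("/tmp/topp.png",p)
print("cam",e[2][:3,3])
for q in ["shaker_a_mid","dropper_mid","tealight_mid","cup_a","cup_narrow","saucer","spice_a_mid"]:
    for f in ctrl.find_in(q,"top"):
        r=f["rect"]; C,z=cloud(d,e,r); m=z>0
        top=np.percentile(C[...,2][m],97)
        c=[(r[0]+r[2])/2,(r[1]+r[3])/2]
        print(q,round(f["confidence"],2),np.round(r,1),"topz",round(top,3),"at topz",atz(c,top,e).round(3))
E
```

```text
cam [ 0.28164099 -0.04314267  1.16274407]
shaker_a_mid 0.83 [358.6 233.3 381.1 250.1] topz 0.089 at topz [ 0.455 -0.167  0.089]
dropper_mid 0.53 [441.4 215.6 461.1 232.1] topz 0.097 at topz [ 0.497 -0.351  0.097]
tealight_mid 0.7 [398.7 223.3 415.4 238.5] topz 0.014 at topz [ 0.495 -0.266  0.014]
cup_a 0.83 [227.  219.  256.9 252.2] topz 0.024 at topz [0.477 0.134 0.024]
cup_a 0.58 [180.3 258.3 203.8 283.7] topz 0.024 at topz [0.39  0.25  0.024]
cup_a 0.53 [206.7 240.8 228.4 261.5] topz 0.024 at topz [0.439 0.191 0.024]
cup_a 0.41 [214.6 183.  242.6 213.9] topz 0.112 at topz [0.547 0.154 0.112]
cup_narrow 0.89 [205.5 241.8 231.2 263.9] topz 0.024 at topz [0.434 0.189 0.024]
spice_a_mid 0.78 [309.6 241.9 326.2 264.5] topz 0.109 at topz [ 0.425 -0.049  0.109]
```

Run:
```python
from h import *
d=np.load("/tmp/topd.npy"); p=cv2.imread("/tmp/topp.png"); e=extr("top")
C,z=cloud(d,e,(0,0,639,479))
def rep(n,c,r,zlo,zhi):
    X=C[c[1]-r:c[1]+r+1,c[0]-r:c[0]+r+1].reshape(-1,3); zz=z[c[1]-r:c[1]+r+1,c[0]-r:c[0]+r+1].ravel()
    m=(zz>0)&(X[:,2]>zlo)&(X[:,2]<zhi); Y=X[m]
    if len(Y): print(n,len(Y),"mean",Y.mean(0).round(4),"min",Y.min(0).round(3),"max",Y.max(0).round(3), "mid",((Y.min(0)+Y.max(0))/2).round(3))
for h in (0.03,0.07,0.08):
    rep("shA>%s"%h,(371,242),14,h,.2); rep("shB>%s"%h,(394,190),14,h,.2); rep("drop>%s"%h,(454,221),14,h,.2)
rep("tea",(407,232),12,.008,.03)
rep("spA",(316,252),16,.095,.2); rep("spB",(228,194),16,.095,.2)
for n,c in (("saucer",(165,287)),("c1",(191,269)),("c2",(217,252)),("c3",(242,235))):
    print(n,atz(c,.022,e).round(4), C[c[1],c[0]].round(4))
cv2.imwrite("pics/crop1.png",cv2.resize(p[170:320,130:290],None,fx=5,fy=4 if 0 else 5,interpolation=cv2.INTER_CUBIC)[:600] if 0 else cv2.resize(p[200:320,130:290],None,fx=5,fy=5,interpolation=cv2.INTER_CUBIC))
cv2.imwrite("pics/crop2.png",cv2.resize(p[160:280,300:460],None,fx=5,fy=5,interpolation=cv2.INTER_CUBIC))
```

```text
shA>0.03 279 mean [ 0.4575 -0.1714  0.0707] min [ 0.442 -0.193  0.03 ] max [ 0.482 -0.154  0.093] mid [ 0.462 -0.173  0.061]
shB>0.03 315 mean [ 0.5759 -0.2236  0.0701] min [ 0.56  -0.245  0.031] max [ 0.599 -0.205  0.094] mid [ 0.579 -0.225  0.062]
drop>0.03 210 mean [ 0.5106 -0.3647  0.066 ] min [ 0.498 -0.387  0.031] max [ 0.528 -0.353  0.103] mid [ 0.513 -0.37   0.067]
shA>0.07 180 mean [ 0.4597 -0.1744  0.084 ] min [ 0.444 -0.191  0.07 ] max [ 0.477 -0.159  0.093] mid [ 0.461 -0.175  0.081]
shB>0.07 179 mean [ 0.5794 -0.2269  0.0858] min [ 0.565 -0.244  0.07 ] max [ 0.599 -0.212  0.094] mid [ 0.582 -0.228  0.082]
drop>0.07 85 mean [ 0.5127 -0.3679  0.084 ] min [ 0.504 -0.38   0.071] max [ 0.525 -0.359  0.103] mid [ 0.514 -0.37   0.087]
shA>0.08 141 mean [ 0.4607 -0.1747  0.0859] min [ 0.446 -0.191  0.08 ] max [ 0.476 -0.159  0.093] mid [ 0.461 -0.175  0.086]
shB>0.08 150 mean [ 0.5808 -0.2275  0.0876] min [ 0.567 -0.243  0.08 ] max [ 0.599 -0.213  0.094] mid [ 0.583 -0.228  0.087]
drop>0.08 36 mean [ 0.5134 -0.3686  0.0949] min [ 0.508 -0.375  0.081] max [ 0.52  -0.364  0.103] mid [ 0.514 -0.369  0.092]
tea 106 mean [ 0.4952 -0.2677  0.0106] min [ 0.473 -0.29   0.008] max [ 0.523 -0.238  0.019] mid [ 0.498 -0.264  0.013]
spA 321 mean [ 0.4308 -0.0457  0.1054] min [ 0.41  -0.067  0.096] max [ 0.453 -0.025  0.11 ] mid [ 0.432 -0.046  0.103]
spB 309 mean [0.563  0.1612 0.1081] min [0.543 0.14  0.095] max [0.586 0.185 0.115] mid [0.564 0.162 0.105]
saucer [0.3514 0.3137 0.022 ] [0.3516 0.315  0.0177]
c1 [0.3951 0.2538 0.022 ] [0.3963 0.2569 0.0099]
c2 [0.4368 0.1932 0.022 ] [0.4382 0.1953 0.0116]
c3 [0.479  0.1345 0.022 ] [0.4808 0.1361 0.0115]
```

View pics/crop1.png

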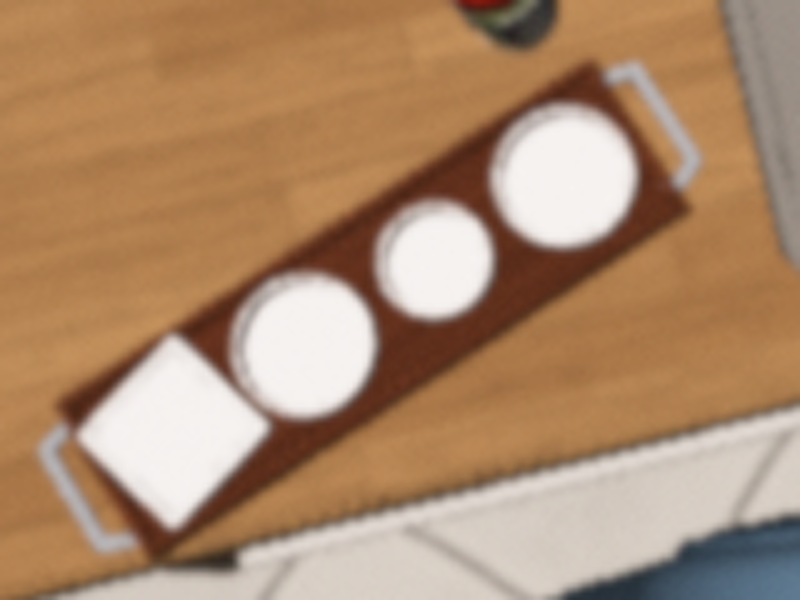

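View pics/crop2.png

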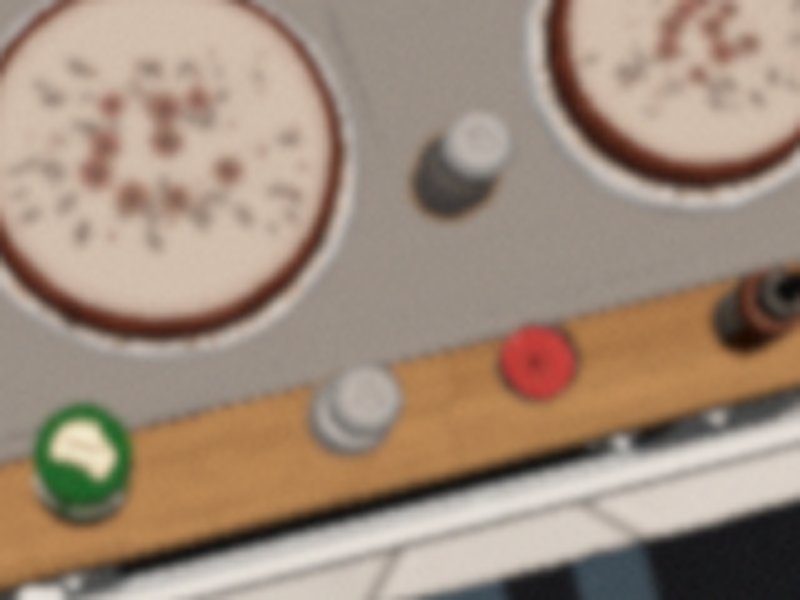

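```bash
cat > plan.py <<'E'
import sys
from h import *
# usage: x y z [yawdeg of jaw axis]
T=pose(); o=ctrl.get_obs(); R=T[:3,:3]
x,y,z=map(float,sys.argv[1:4])
yaw=np.radians(float(sys.argv[4])) if len(sys.argv)>4 else np.radians(35.4)
best=None
for k in (0,np.pi):
    j=np.array([np.cos(yaw+k),np.sin(yaw+k),0]); a=np.array([0,0,-1.]); Rt=np.c_[a,j,np.cross(a,j)]
    rv=Rot.from_matrix(R.T@Rt).as_rotvec()
    print("rotvec",rv.round(3),"deg",np.degrees(np.linalg.norm(rv)).round(1))
    if best is None or np.linalg.norm(rv)<np.linalg.norm(best[0]): best=(rv,Rt)
D=np.array([x,y,z])-T[:3,3]
print("tcp",T[:3,3].round(4),"t",round(o["time_s"],2),"open",round(o["opening"],3),"F",o["wrist_force"].round(1),"q",o["q"].round(2))
print("shift cm in present tool axes",(R.T@D*100).round(2),"| after turn",(best[1].T@D*100).round(2),"dist",np.linalg.norm(D).round(3))
E
python3 plan.py 0.495 -0.267 0.15
```

```text
rotvec [-1.892 -0.     0.   ] deg 108.4
rotvec [1.25 0.   0.  ] deg 71.6
tcp [ 0.1682 -0.5498  0.2312] t 0.5 open 1.002 F [0.3 0.2 0.4] q [-1.48  0.18  1.61 -0.    1.35 -0.21]
shift cm in present tool axes [  8.13 -17.49 -39.53] | after turn [  8.12 -43.03   4.12] dist 0.44
```

```bash
python3 -m creep '1 0 0 0 -0.18 0 0;1 0 0 0 -0.18 0 0;1 0 0 0 -0.18 0 0;1 0 0 0 -0.18 0 0;1 0 0 0 -0.18 0 0;1 0 0 0 -0.18 0 0;1 0 0 0 -0.18 0 0;1 0 0 0 -0.18 0 0;1 0 0 0 -0.18 0 0;1 0 0 0 -0.18 0 0'; python3 plan.py 0.495 -0.267 0.15
```

```text
time_s: 1.75
eef_pos: [0.1682, -0.5499, 0.2315]
eef_rot: [0.623, 0.334, 0.623, -0.335]
wrist_force: [0.3, 0.1, -1.0]
opening: 1.003
rotvec [-0.033  0.     0.   ] deg 1.9
rotvec [ 3.109e+00  0.000e+00 -1.000e-03] deg 178.1
tcp [ 0.1682 -0.5499  0.2315] t 1.75 open 1.003 F [ 0.3  0.1 -1. ] q [-1.48  0.18  1.61 -0.    1.35 -2.07]
shift cm in present tool axes [ 8.14 42.87 -5.54] | after turn [ 8.15 43.03 -4.13] dist 0.44
```

```bash
python3 -m creep '1 0 0 0 -0.033 0 0;1 0.6 5.4 -0.52 0 0 0;1 0.6 5.4 -0.52 0 0 0;1 0.6 5.4 -0.52 0 0 0;1 0.6 5.4 -0.52 0 0 0;1 0.6 5.4 -0.52 0 0 0;1 0.6 5.4 -0.52 0 0 0;1 0.6 5.4 -0.52 0 0 0;1 0.6 5.2 -0.5 0 0 0;1 0 0 0 0 0 0'; python3 plan.py 0.495 -0.267 0.10
python3 - <<'E'
from h import *
T=pose(); p,d=ctrl.camera("wrist"); cv2.imwrite("pics/w1.png",p); e=extr("wrist",T); np.save("/tmp/wd.npy",d); np.save("/tmp/wT.npy",T)
for q in ["tealight_mid","shaker_a_mid","dropper_mid"]:
    for f in ctrl.find_in(q,"wrist")[:3]:
        r=f["rect"]; c=[(r[0]+r[2])/2,(r[1]+r[3])/2]; print(q,round(f["confidence"],2),np.round(r),"z.015",atz(c,.015,e).round(4),"z.0075",atz(c,.0075,e).round(4))
E
```

```text
time_s: 3.0
eef_pos: [0.5038, -0.2597, 0.183]
eef_rot: [0.63, 0.323, 0.627, -0.326]
wrist_force: [0.8, -0.1, -0.2]
opening: 1.0
rotvec [-0.     0.006  0.001] deg 0.4
rotvec [ 3.142e+00  1.000e-03 -1.000e-02] deg 180.0
tcp [ 0.5038 -0.2597  0.183 ] t 3.0 open 1.0 F [ 0.8 -0.1 -0.2] q [-0.68  0.21  1.68 -0.    1.25 -1.3 ]
shift cm in present tool axes [ 8.3  -1.13  0.04] | after turn [ 8.3  -1.14  0.09] dist 0.084
tealight_mid 0.86 [279. 206. 318. 243.] z.015 [ 0.4921 -0.2671  0.015 ] z.0075 [ 0.4928 -0.2686  0.0075]
shaker_a_mid 0.82 [308.  79. 360. 144.] z.015 [ 0.4616 -0.1711  0.015 ] z.0075 [ 0.4615 -0.1703  0.0075]
```

View pics/w1.png

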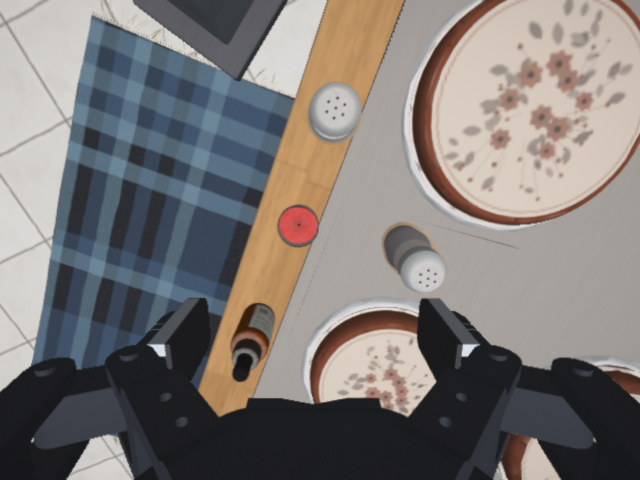

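The wrist view shows the tea light (298,225), dropper (248,345), shaker A (335,110) and shaker B (head at 427,270) clear of the hob covers. I'll take shaker B first, because it stands nearest to the tea light's jaw line.

```bash
python3 - <<'E'
from h import *
T=np.load("/tmp/wT.npy"); e=extr("wrist",T); d=np.load("/tmp/wd.npy")
C,z=cloud(d,e,(0,0,639,479))
for n,b,zl in (("shB",(375,210,450,300),.082),("shA",(305,75,365,145),.082),("drop",(228,295,280,385),.08),("tea",(275,203,322,248),.011)):
    X=C[b[1]:b[3],b[0]:b[2]].reshape(-1,3); zz=z[b[1]:b[3],b[0]:b[2]].ravel(); Y=X[(zz>0)&(X[:,2]>zl)&(X[:,2]<.12)]
    print(n,len(Y),Y.mean(0).round(4),((Y.min(0)+Y.max(0))/2).round(4),Y.max(0)[2].round(3))
E
python3 plan.py 0.580 -0.2275 0.10;python3 plan.py 0.580 -0.2275 0.03
```

```text
shB 1328 [ 0.5803 -0.2287  0.0878] [ 0.582  -0.2292  0.0872] 0.092
shA 1612 [ 0.4623 -0.1764  0.0859] [ 0.4624 -0.176   0.0861] 0.09
drop 366 [ 0.5146 -0.3695  0.0927] [ 0.5153 -0.3717  0.0908] 0.102
tea 131 [ 0.4939 -0.2715  0.0136] [ 0.4931 -0.2692  0.0137] 0.016
rotvec [-0.006  0.007  0.002] deg 0.5
rotvec [ 3.136e+00  3.000e-03 -1.100e-02] deg 179.7
tcp [ 0.5013 -0.2634  0.1837] t 3.2 open 1.004 F [-1.2 -0.4 -1.1] q [-0.69  0.2   1.68 -0.    1.25 -1.3 ]
shift cm in present tool axes [8.37 8.52 1.52] | after turn [8.37 8.49 1.63] dist 0.12
rotvec [-0.006  0.007  0.002] deg 0.5
rotvec [ 3.136e+00  3.000e-03 -1.100e-02] deg 179.7
tcp [ 0.5013 -0.2634  0.1837] t 3.2 open 1.004 F [-1.2 -0.4 -1.1] q [-0.69  0.2   1.68 -0.    1.25 -1.3 ]
shift cm in present tool axes [15.37  8.53  1.47] | after turn [15.37  8.49  1.63] dist 0.176
```

```bash
python3 -m creep '1 0 4.3 0.8 0 0.006 0;1 2 4.2 0.7 0 0 0;1 2 0 0 0 0 0;1 0 0 0 0 0 0;1 0 0 0 0 0 0'; python3 plan.py 0.5805 -0.228 0.03
```

```text
time_s: 3.82
eef_pos: [0.5774, -0.2342, 0.1445]
eef_rot: [0.626, 0.328, 0.625, -0.331]
wrist_force: [0.3, -0.3, -0.2]
opening: 1.001
rotvec [-0.017  0.004  0.003] deg 1.0
rotvec [ 3.124  0.004 -0.006] deg 179.0
tcp [ 0.5774 -0.2342  0.1445] t 3.83 open 1.001 F [ 0.3 -0.3 -0.2] q [-0.57  0.37  1.56 -0.    1.21 -1.17]
shift cm in present tool axes [11.44  0.63 -0.38] | after turn [11.45  0.61 -0.32] dist 0.115
```

```bash
python3 -m creep '1 2.5 0.6 -0.35 -0.017 0.004 0;1 3 0 0 0 0 0;1 0 0 0 0 0 0;1 0 0 0 0 0 0'; python3 plan.py 0.5805 -0.228 0.03
python3 - <<'E'
from h import *
p,d=ctrl.camera("wrist"); cv2.imwrite("pics/w2.png",p)
E
```

```text
time_s: 4.32
eef_pos: [0.5802, -0.2328, 0.0942]
eef_rot: [0.63, 0.325, 0.625, -0.327]
wrist_force: [-0.8, 0.5, 0.4]
opening: 1.001
rotvec [-0.005  0.007  0.   ] deg 0.5
rotvec [ 3.137e+00  1.000e-03 -1.100e-02] deg 179.7
tcp [ 0.5802 -0.2328  0.0942] t 4.33 open 1.001 F [-0.8  0.5  0.4] q [-0.57  0.43  1.58 -0.    1.12 -1.18]
shift cm in present tool axes [ 6.41  0.3  -0.42] | after turn [ 6.42  0.3  -0.37] dist 0.064
```

View pics/w2.png

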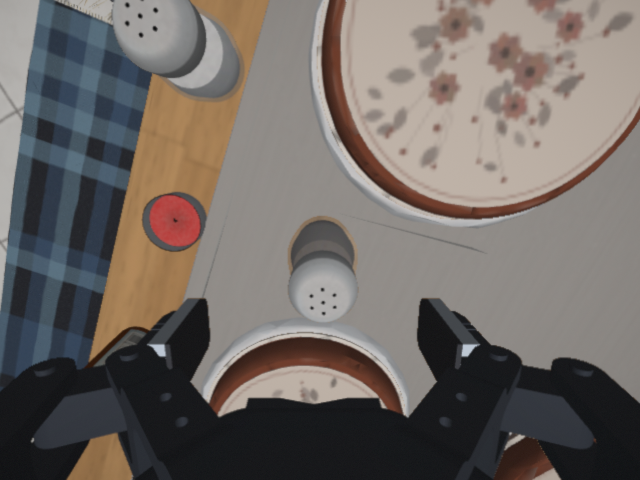

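Shaker B (head at 323,288) sits midway between the fingers with nothing else in the way, so I'm descending with the small remaining offset.

```bash
python3 -m creep '1 2 0.3 -0.4 0 0.005 0;1 2 0 0 0 0 0;1 2 0 0 0 0 0;1 0.3 0 0 0 0 0;1 0 0 0 0 0 0'; python3 plan.py 0.5805 -0.228 0.03
```

```text
time_s: 5.0
eef_pos: [0.5806, -0.2277, 0.0274]
eef_rot: [0.628, 0.325, 0.627, -0.326]
wrist_force: [0.2, -1.0, -0.3]
opening: 1.0
rotvec [-0.005  0.002  0.   ] deg 0.3
rotvec [ 3.137e+00  0.000e+00 -3.000e-03] deg 179.7
tcp [ 0.5806 -0.2277  0.0274] t 5.0 open 1.0 F [ 0.2 -1.  -0.3] q [-0.56  0.53  1.6  -0.    1.01 -1.18]
shift cm in present tool axes [-0.26 -0.02  0.02] | after turn [-0.26 -0.02  0.02] dist 0.003
```

```bash
python3 -m creep '0 -0.2 0 0 0 0 0;0 0 0 0 0 0 0;0 0 0 0 0 0 0;0 0 0 0 0 0 0;0 0 0 0 0 0 0;0 0 0 0 0 0 0'; python3 -m creep '0 -1 0 0 0 0 0;0 -2 0 0 0 0 0;0 0 0 0 0 0 0'; python3 plan.py 0.480 0.1334 0.175
python3 - <<'E'
from h import *
p,d=ctrl.camera("wrist"); cv2.imwrite("pics/w3.png",p)
E
```

```text
time_s: 5.75
eef_pos: [0.5819, -0.2285, 0.0317]
eef_rot: [0.629, 0.325, 0.626, -0.326]
wrist_force: [-0.9, -1.1, -0.3]
opening: 0.448
time_s: 6.12
eef_pos: [0.5821, -0.2286, 0.0644]
eef_rot: [0.63, 0.325, 0.625, -0.326]
wrist_force: [-0.3, 0.5, -0.8]
opening: 0.449
rotvec [-0.005  0.006 -0.001] deg 0.4
rotvec [ 3.137e+00 -2.000e-03 -1.000e-02] deg 179.7
tcp [ 0.5821 -0.2286  0.0644] t 6.12 open 0.449 F [-0.3  0.5 -0.8] q [-0.56  0.47  1.59 -0.    1.07 -1.18]
shift cm in present tool axes [-11.26  12.5  -35.41] | after turn [-11.06  12.64 -35.42] dist 0.392
```

View pics/w3.png

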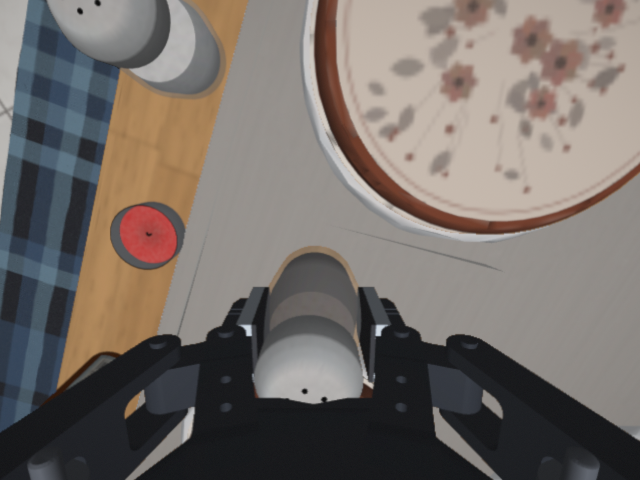

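Shaker B is gripped upright between the pads (opening 0.448). I'm lifting it and carrying it to the far wide cup.

```bash
python3 -m creep '0 -4 0 0 0 0 0;0 -5 0 0 0 0 0;0 -2 1.8 -5 0 0 0;0 0 1.8 -5 0 0 0;0 0 1.8 -5 0 0 0;0 0 1.8 -5 0 0 0;0 0 1.8 -5 0 0 0;0 0 1.8 -5 0 0 0;0 0 1.8 -5 0 0 0;0 0 0 0 0 0 0'; python3 plan.py 0.480 0.1334 0.175
python3 - <<'E'
from h import *
p,d=ctrl.camera("top"); cv2.imwrite("pics/t2.png",p)
p,d=ctrl.camera("scene"); cv2.imwrite("pics/s2.png",p)
E
```

```text
time_s: 7.42
eef_pos: [0.4785, 0.1412, 0.1748]
eef_rot: [0.629, 0.327, 0.626, -0.326]
wrist_force: [1.1, -0.7, -0.9]
opening: 0.447
rotvec [-0.008  0.004 -0.003] deg 0.5
rotvec [ 3.134 -0.004 -0.006] deg 179.6
tcp [0.4785 0.1412 0.1748] t 7.42 open 0.447 F [ 1.1 -0.7 -0.9] q [ 0.05  0.07  1.85 -0.    1.22 -0.56]
shift cm in present tool axes [-0.01 -0.32  0.72] | after turn [-0.02 -0.33  0.72] dist 0.008
```

View pics/s2.png

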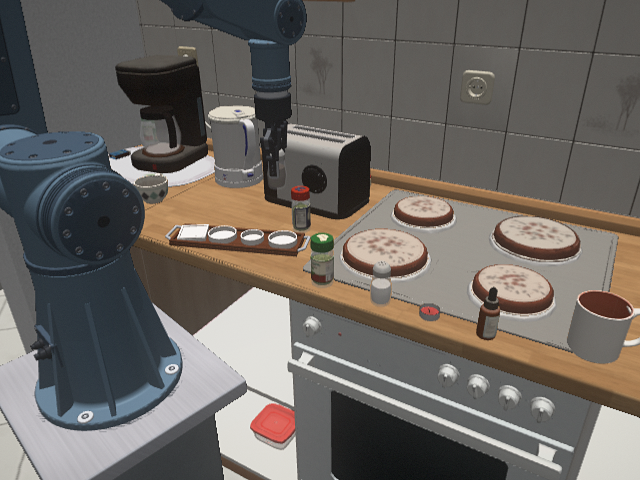

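View pics/t2.png

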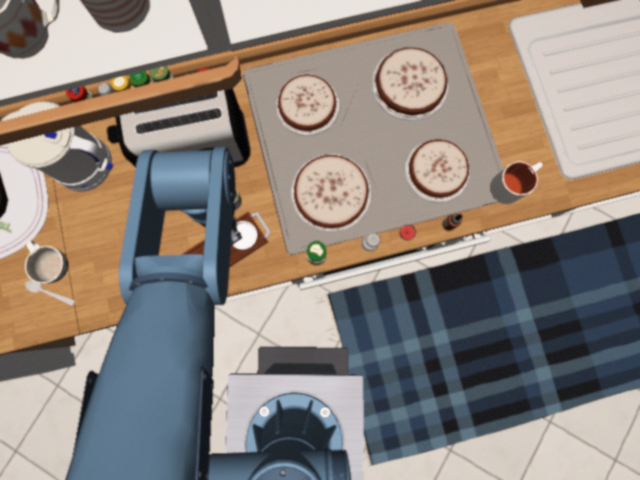

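The scene picture (gripper at 270,150) and top picture (250,220) show the shaker held near the first wide cup. I'm checking the dish positions from the wrist and scene views.

Run:
```python
from h import *
T=pose(); p,d=ctrl.camera("wrist"); cv2.imwrite("pics/w4.png",p); e=extr("wrist",T)
es=extr("scene")
pts=[[0.3512,0.3142,.02],[0.3941,0.2539,.023],[0.4371,0.1937,.023],[0.480,0.1334,.023]]
print(proj(pts,e).round(0)); print(proj(pts,es).round(0))
for q in ["cup_a","cup_narrow","saucer"]:
    for f in ctrl.find_in(q,"wrist")[:4]:
        r=f["rect"]; c=[(r[0]+r[2])/2,(r[1]+r[3])/2]; print(q,round(f["confidence"],2),np.round(r),"z.023",atz(c,.023,e).round(4))
```

```text
[[305. -75.]
 [307.  43.]
 [309. 145.]
 [310. 234.]]
[[192. 231.]
 [221. 232.]
 [252. 235.]
 [282. 237.]]
cup_a 0.71 [267. 195. 352. 262.] z.023 [0.4767 0.1373 0.023 ]
cup_a 0.64 [264.   4. 356.  99.] z.023 [0.3993 0.2505 0.023 ]
cup_a 0.25 [376. 235. 476. 330.] z.023 [0.5917 0.1563 0.023 ]
cup_narrow 0.63 [277. 112. 343. 180.] z.023 [0.4386 0.1938 0.023 ]
```

View pics/w4.png

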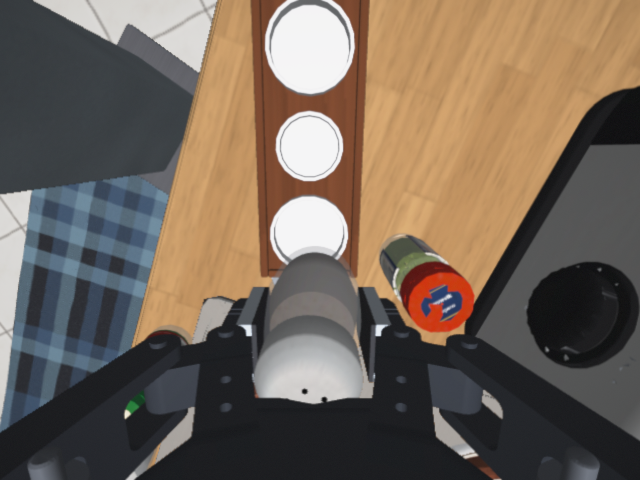

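The four dish positions project onto the dishes within about 3 mm (cups at 309,234; 310,146; 310,47). I'm lowering now.

```bash
python3 -m creep '0 3 -0.33 0.72 0 0.004 0;0 3 0 0 0 0 0;0 2 0 0 0 0 0;0 0 0 0 0 0 0;0 0 0 0 0 0 0'; python3 plan.py 0.480 0.1334 0.043
```

```text
time_s: 8.35
eef_pos: [0.4858, 0.1234, 0.0944]
eef_rot: [0.626, 0.333, 0.623, -0.331]
wrist_force: [0.3, -0.5, -1.1]
opening: 0.446
rotvec [-0.024  0.003 -0.005] deg 1.4
rotvec [ 3.118 -0.008 -0.005] deg 178.6
tcp [0.4858 0.1234 0.0944] t 8.35 open 0.446 F [ 0.3 -0.5 -1.1] q [ 0.01  0.19  1.9   0.    1.04 -0.58]
shift cm in present tool axes [ 5.14  0.05 -1.17] | after turn [ 5.14  0.11 -1.15] dist 0.053
```

```bash
python3 -m creep '0 0 0.1 -1.15 -0.024 0.003 -0.005;0 0 0 0 0 0 0;0 0 0 0 0 0 0'; python3 plan.py 0.480 0.1334 0.043
```

```text
time_s: 8.72
eef_pos: [0.4814, 0.1342, 0.0967]
eef_rot: [0.63, 0.325, 0.628, -0.323]
wrist_force: [0.3, -0.1, -1.0]
opening: 0.446
rotvec [ 0.002  0.002 -0.003] deg 0.2
rotvec [-3.14e+00  5.00e-03  3.00e-03] deg 179.9
tcp [0.4814 0.1342 0.0967] t 8.72 open 0.446 F [ 0.3 -0.1 -1. ] q [ 0.03  0.18  1.91  0.    1.05 -0.59]
shift cm in present tool axes [ 5.37 -0.18 -0.03] | after turn [ 5.37 -0.16 -0.02] dist 0.054
```

```bash
python3 -m creep '0 2 -0.17 -0.03 0 0 0;0 2 0 0 0 0 0;0 1 0 0 0 0 0;0 0 0 0 0 0 0;0 0 0 0 0 0 0'; python3 plan.py 0.480 0.1334 0.040
```

```text
time_s: 9.35
eef_pos: [0.4822, 0.134, 0.0479]
eef_rot: [0.631, 0.325, 0.626, -0.322]
wrist_force: [-0.4, -0.1, -1.0]
opening: 0.447
rotvec [ 0.003  0.005 -0.007] deg 0.5
rotvec [-3.139  0.011  0.007] deg 179.8
tcp [0.4822 0.134  0.0479] t 9.35 open 0.447 F [-0.4 -0.1 -1. ] q [ 0.03  0.27  1.93  0.    0.94 -0.59]
shift cm in present tool axes [ 0.79 -0.22 -0.08] | after turn [ 0.79 -0.21 -0.08] dist 0.008
```

```bash
python3 -m creep '0 0.4 -0.2 -0.1 0 0.005 -0.007;0 0.2 0 0 0 0 0;0 0.1 0 0 0 0 0;0 0 0 0 0 0 0'; python3 plan.py 0.480 0.1334 0.040
```

```text
time_s: 9.85
eef_pos: [0.4809, 0.1337, 0.0418]
eef_rot: [0.629, 0.324, 0.628, -0.323]
wrist_force: [-0.4, 0.4, -0.7]
opening: 0.447
rotvec [ 0.003  0.001 -0.002] deg 0.2
rotvec [-3.139e+00  3.000e-03  1.000e-03] deg 179.8
tcp [0.4809 0.1337 0.0418] t 9.85 open 0.447 F [-0.4  0.4 -0.7] q [ 0.03  0.28  1.93  0.    0.93 -0.59]
shift cm in present tool axes [ 0.18 -0.09 -0.03] | after turn [ 0.18 -0.09 -0.03] dist 0.002
```

```bash
python3 -m creep '0 0.15 -0.05 0 0 0 0;0 0.1 0 0 0 0 0;0 0.1 0 0 0 0 0'; python3 plan.py 0.480 0.1334 0.040
```

```text
time_s: 10.22
eef_pos: [0.4808, 0.1334, 0.0386]
eef_rot: [0.629, 0.324, 0.628, -0.323]
wrist_force: [-3.1, 0.3, 11.7]
opening: 0.448
rotvec [ 0.003  0.001 -0.002] deg 0.2
rotvec [-3.139e+00  3.000e-03  1.000e-03] deg 179.8
tcp [0.4808 0.1334 0.0386] t 10.22 open 0.448 F [-3.1  0.3 11.7] q [ 0.03  0.28  1.93  0.    0.93 -0.59]
shift cm in present tool axes [-0.14 -0.06 -0.04] | after turn [-0.14 -0.07 -0.04] dist 0.002
```

Contact with 11.7 N of upward force means the shaker is on the floor of the cup. I'm releasing gently with a partial opening.

```bash
python3 -m creep '0.65 -0.1 0 0 0 0 0;0.65 0 0 0 0 0 0;0.65 0 0 0 0 0 0;0.65 -0.5 0 0 0 0 0'; python3 -m creep '0.65 -3 0 0 0 0 0;0.65 -5 0 0 0 0 0;0.65 -5 0 0 0 0 0;0.65 0 0 0 0 0 0;0.65 0 0 0 0 0 0'; python3 plan.py 0.494 -0.268 0.18;  python3 - <<'E'
from h import *
p,d=ctrl.camera("wrist"); cv2.imwrite("pics/w5.png",p)
E
```

```text
time_s: 10.72
eef_pos: [0.4807, 0.1334, 0.0447]
eef_rot: [0.629, 0.324, 0.628, -0.323]
wrist_force: [-0.4, -0.1, -0.0]
opening: 0.655
time_s: 11.35
eef_pos: [0.4799, 0.1333, 0.1792]
eef_rot: [0.629, 0.324, 0.628, -0.323]
wrist_force: [0.6, -0.5, -0.3]
opening: 0.652
rotvec [ 0.003  0.001 -0.002] deg 0.2
rotvec [-3.139e+00  3.000e-03  1.000e-03] deg 179.8
tcp [0.4799 0.1333 0.1792] t 11.35 open 0.652 F [ 0.6 -0.5 -0.3] q [ 0.03  0.06  1.85  0.    1.23 -0.59]
shift cm in present tool axes [ -0.1  -22.19  33.46] | after turn [ -0.08 -22.09  33.53] dist 0.402
```

View pics/w5.png

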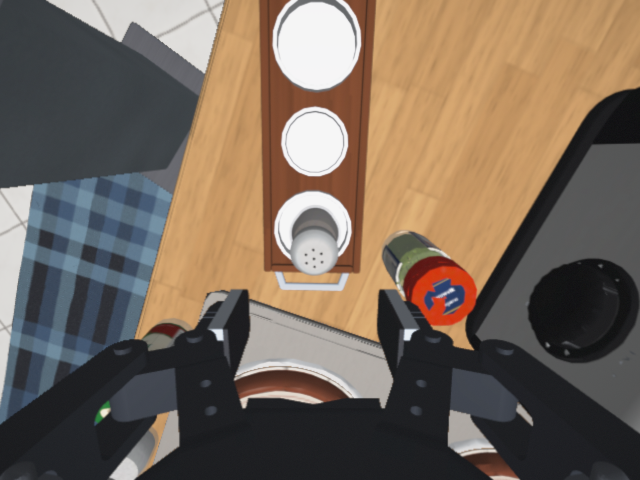

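Shaker B stands upright in the end cup (head at 315,250; cup at 313,228). I'm going to the tea light next.

```bash
python3 -m creep '0.8 0 -2.7 4.1 0 0 0;0.8 0 -2.7 4.1 0 0 0;0.8 0 -2.7 4.1 0 0 0;0.8 0 -2.7 4.1 0 0 0;0.8 0 -2.7 4.1 0 0 0;0.8 0 -2.7 4.1 0 0 0;0.8 0 -2.7 4.1 0 0 0;0.8 0 -2.2 3.8 0 0 0;0.8 0 0 0 0 0 0;0.8 0 0 0 0 0 0'; python3 plan.py 0.494 -0.268 0.08
```

```text
time_s: 12.65
eef_pos: [0.4901, -0.261, 0.161]
eef_rot: [0.62, 0.324, 0.638, -0.322]
wrist_force: [0.1, 1.1, 0.3]
opening: 0.8
rotvec [ 0.005 -0.024  0.009] deg 1.5
rotvec [-3.136 -0.014 -0.038] deg 179.7
tcp [ 0.4901 -0.261   0.161 ] t 12.65 open 0.8 F [0.1 1.1 0.3] q [-0.7   0.23  1.7  -0.    1.24 -1.32]
shift cm in present tool axes [ 8.08 -0.02  0.99] | after turn [ 8.1  -0.09  0.79] dist 0.081
```

```bash
python3 -m creep '0.8 3 -0.1 0.9 0 -0.024 0.009;0.8 3.5 0 0 0 0 0;0.8 0 0 0 0 0 0;0.8 0 0 0 0 0 0'; python3 plan.py 0.494 -0.268 0.08
python3 - <<'E'
from h import *
T=pose(); p,d=ctrl.camera("wrist"); cv2.imwrite("pics/w6.png",p); e=extr("wrist",T)
for f in ctrl.find_in("tealight_mid","wrist")[:2]:
    r=f["rect"]; c=[(r[0]+r[2])/2,(r[1]+r[3])/2]; print(round(f["confidence"],2),np.round(r),atz(c,.010,e).round(4))
b=(r+np.array([-6,-6,6,6])) if 0 else r
C,z=cloud(d,e,r); Y=C[(z>0)&(C[...,2]>.011)&(C[...,2]<.02)]; print(len(Y),Y.mean(0).round(4),((Y.min(0)+Y.max(0))/2).round(4))
E
```

```text
time_s: 13.15
eef_pos: [0.4942, -0.2636, 0.0941]
eef_rot: [0.629, 0.322, 0.63, -0.321]
wrist_force: [0.0, -1.2, 1.2]
opening: 0.799
rotvec [ 0.01  -0.002 -0.   ] deg 0.6
rotvec [-3.132e+00  1.000e-03 -3.000e-03] deg 179.4
tcp [ 0.4942 -0.2636  0.0941] t 13.15 open 0.799 F [ 0.  -1.2  1.2] q [-0.7   0.31  1.75  0.    1.08 -1.33]
shift cm in present tool axes [ 1.41 -0.28  0.35] | after turn [ 1.41 -0.27  0.35] dist 0.015
0.83 [278. 227. 335. 286.] [ 0.4919 -0.2687  0.01  ]
302 [ 0.4946 -0.2714  0.0136] [ 0.4932 -0.2692  0.0139]
```

View pics/w6.png

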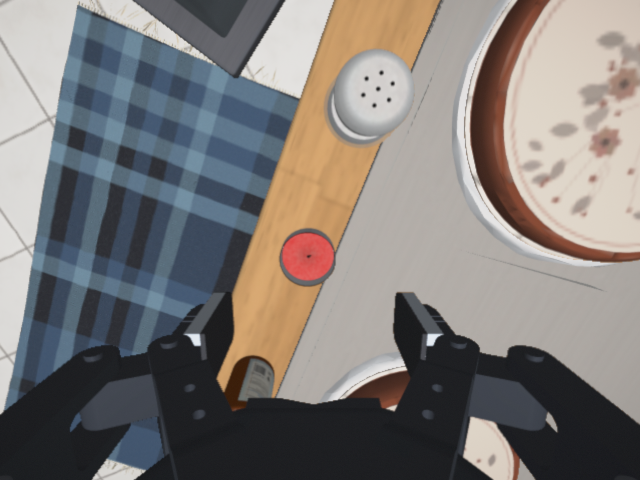

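The tea light is at (307,257), between the open fingers' lines with clear space on both sides. I'm descending.

```bash
python3 -m creep '0.8 3 -0.3 0.4 0 0 0;0.8 3 0 0 0 0 0;0.8 1.5 0 0 0 0 0;0.8 0 0 0 0 0 0;0.8 0 0 0 0 0 0'; python3 plan.py 0.4928 -0.2683 0.001
```

```text
time_s: 13.88
eef_pos: [0.4991, -0.2721, 0.0249]
eef_rot: [0.634, 0.32, 0.626, -0.322]
wrist_force: [0.8, -0.5, 0.1]
opening: 0.798
rotvec [ 0.011  0.011 -0.003] deg 0.9
rotvec [-3.131  0.005  0.017] deg 179.4
tcp [ 0.4991 -0.2721  0.0249] t 13.88 open 0.798 F [ 0.8 -0.5  0.1] q [-0.71  0.43  1.76  0.    0.94 -1.34]
shift cm in present tool axes [ 2.38 -0.29 -0.7 ] | after turn [ 2.39 -0.29 -0.67] dist 0.025
```

```bash
python3 -m creep '0.8 1.2 -0.3 -0.7 0.011 0.011 -0.003;0.8 0 0 0 0 0 0;0.8 0 0 0 0 0 0'; python3 plan.py 0.4928 -0.2683 0.001
```

```text
time_s: 14.25
eef_pos: [0.4932, -0.2688, 0.014]
eef_rot: [0.629, 0.324, 0.627, -0.325]
wrist_force: [0.1, 0.9, 0.2]
opening: 0.8
rotvec [-0.001  0.002 -0.001] deg 0.1
rotvec [ 3.141e+00 -1.000e-03 -3.000e-03] deg 180.0
tcp [ 0.4932 -0.2688  0.014 ] t 14.25 open 0.8 F [0.1 0.9 0.2] q [-0.71  0.44  1.77  0.    0.93 -1.33]
shift cm in present tool axes [ 1.3  -0.01 -0.07] | after turn [ 1.3  -0.01 -0.07] dist 0.013
```

```bash
python3 -m creep '0.8 0.8 0 0 0 0 0;0.8 0.4 0 0 0 0 0;0.8 0 0 0 0 0 0'; python3 plan.py 0.4928 -0.2683 0.001
```

```text
time_s: 14.62
eef_pos: [0.4933, -0.2689, 0.0012]
eef_rot: [0.629, 0.324, 0.627, -0.325]
wrist_force: [0.3, -0.3, -0.3]
opening: 0.796
rotvec [-0.001  0.002 -0.001] deg 0.2
rotvec [ 3.141e+00 -2.000e-03 -4.000e-03] deg 180.0
tcp [ 0.4933 -0.2689  0.0012] t 14.62 open 0.796 F [ 0.3 -0.3 -0.3] q [-0.71  0.47  1.77  0.    0.9  -1.33]
shift cm in present tool axes [ 0.02 -0.01 -0.08] | after turn [ 0.02 -0.01 -0.08] dist 0.001
```

```bash
python3 -m creep '0 0 0 0 0 0 0;0 0 0 0 0 0 0;0 0 0 0 0 0 0;0 0 0 0 0 0 0;0 0 0 0 0 0 0;0 0 0 0 0 0 0'; python3 -m creep '0 -0.6 0 0 0 0 0;0 -0.5 0 0 0 0 0;0 0 0 0 0 0 0'
python3 - <<'E'
from h import *
p,d=ctrl.camera("wrist"); cv2.imwrite("pics/w7.png",p)
p,d=ctrl.camera("scene"); cv2.imwrite("pics/s7.png",cv2.resize(p[250:400,340:540],None,fx=4,fy=4,interpolation=cv2.INTER_CUBIC))
E
```

```text
time_s: 15.38
eef_pos: [0.4937, -0.2691, 0.0018]
eef_rot: [0.629, 0.324, 0.627, -0.325]
wrist_force: [-0.2, -0.4, -0.2]
opening: 0.41
time_s: 15.75
eef_pos: [0.4937, -0.2692, 0.0137]
eef_rot: [0.629, 0.324, 0.627, -0.325]
wrist_force: [0.3, 0.1, -0.7]
opening: 0.409
```

View pics/w7.png

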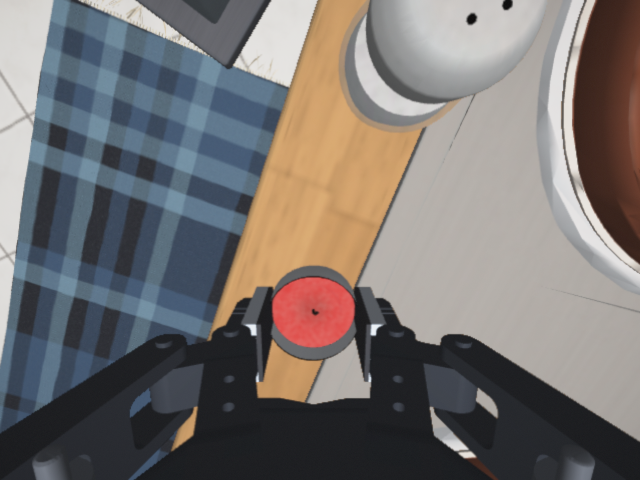

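View pics/s7.png

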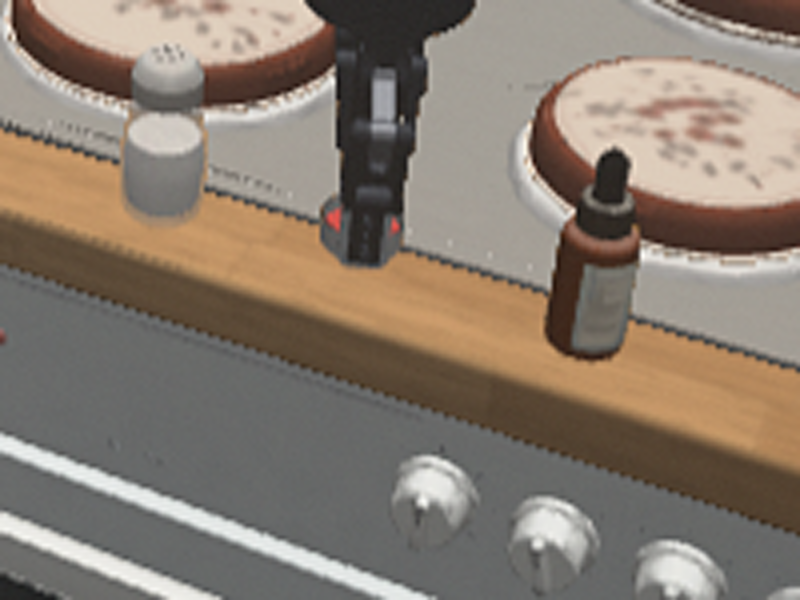

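The tea light (313,310) is gripped level at its middle. The dropper and shaker A were not disturbed. I'm lifting and carrying it to the saucer.

```bash
python3 -m creep '0 -3 0 0 0 0 0;0 -4.5 0 0 0 0 0;0 -5 0 0 0 0 0;0 -4.5 0 0 0 0 0;0 0 0 0 0 0 0;0 0 0 0 0 0 0'; python3 plan.py 0.3512 0.3142 0.18
```

```text
time_s: 16.6
eef_pos: [0.4917, -0.2676, 0.1861]
eef_rot: [0.628, 0.325, 0.629, -0.324]
wrist_force: [0.4, 1.5, -1.6]
opening: 0.408
rotvec [-0.001 -0.002  0.   ] deg 0.1
rotvec [3.141e+00 0.000e+00 3.000e-03] deg 180.0
tcp [ 0.4917 -0.2676  0.1861] t 16.6 open 0.408 F [ 0.4  1.5 -1.6] q [-0.71  0.19  1.69  0.    1.26 -1.33]
shift cm in present tool axes [  0.72  22.21 -55.58] | after turn [  0.61  22.25 -55.57] dist 0.599
```

```bash
python3 -m creep '0 0 2.1 -5.3 0 0 0;0 0 2.1 -5.3 0 0 0;0 0 2.1 -5.3 0 0 0;0 0 2.1 -5.3 0 0 0;0 0 2.1 -5.3 0 0 0;0 0 2.1 -5.3 0 0 0;0 0 2.1 -5.3 0 0 0;0 0 2.1 -5.3 0 0 0;0 0 2.1 -5.3 0 0 0;0 0 2.1 -5 0 0 0';python3 -m creep '0 0 0 0 0 0 0;0 0 0 0 0 0 0'; python3 plan.py 0.3512 0.3142 0.18
```

```text
time_s: 17.85
eef_pos: [0.3472, 0.2976, 0.175]
eef_rot: [0.618, 0.326, 0.635, -0.33]
wrist_force: [1.2, -1.2, -0.1]
opening: 0.407
time_s: 18.1
eef_pos: [0.3437, 0.2998, 0.1719]
eef_rot: [0.618, 0.322, 0.637, -0.329]
wrist_force: [-0.1, 0.1, -0.1]
opening: 0.411
rotvec [-0.004 -0.019  0.022] deg 1.7
rotvec [3.138 0.034 0.03 ] deg 179.8
tcp [0.3437 0.2998 0.1719] t 18.1 open 0.411 F [-0.1  0.1 -0.1] q [ 0.44 -0.01  1.94  0.02  1.24 -0.17]
shift cm in present tool axes [-0.83  1.42 -0.76] | after turn [-0.81  1.44 -0.74] dist 0.018
```

```bash
python3 -m creep '0 2 1.4 -0.75 -0.004 -0.019 0.022;0 3 0 0 0 0 0;0 0 0 0 0 0 0;0 0 0 0 0 0 0'; python3 plan.py 0.3512 0.3142 0.04
python3 - <<'E'
from h import *
T=pose(); p,d=ctrl.camera("wrist"); cv2.imwrite("pics/w8.png",p); e=extr("wrist",T)
print(proj([[0.3512,0.3142,.02],[0.3941,0.2539,.023],[0.4371,0.1937,.023]],e).round(0))
for q in ["saucer","cup_a"]:
    for f in ctrl.find_in(q,"wrist")[:4]:
        r=f["rect"]; c=[(r[0]+r[2])/2,(r[1]+r[3])/2]; print(q,round(f["confidence"],2),np.round(r),"z.02",atz(c,.02,e).round(4))
E
```

```text
time_s: 18.6
eef_pos: [0.3519, 0.3098, 0.1196]
eef_rot: [0.627, 0.326, 0.627, -0.327]
wrist_force: [0.3, 0.5, -0.4]
opening: 0.412
rotvec [-0.007  0.001  0.002] deg 0.4
rotvec [ 3.135e+00  3.000e-03 -1.000e-03] deg 179.6
tcp [0.3519 0.3098 0.1196] t 18.6 open 0.412 F [ 0.3  0.5 -0.4] q [ 0.47  0.08  1.96 -0.    1.1  -0.14]
shift cm in present tool axes [ 7.96  0.2  -0.41] | after turn [ 7.96  0.19 -0.4 ] dist 0.08
[[317. 241.]
 [317. 335.]
 [318. 416.]]
saucer 0.69 [266. 186. 372. 278.] z.02 [0.3493 0.3203 0.02  ]
cup_a 0.77 [279. 342. 358. 374.] z.02 [0.4075 0.2368 0.02  ]
```

View pics/w8.png

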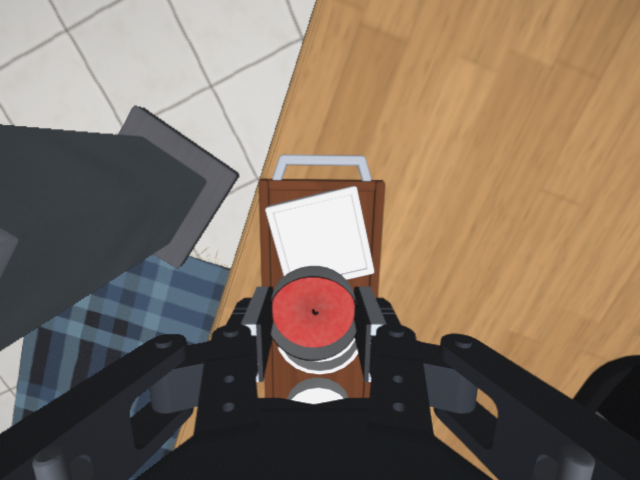

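The saucer's visible corners (266,208) and (373,270) put its centre at (319,239), against a predicted (317,241). I'm lowering.

```bash
python3 -m creep '0 3 0.2 -0.4 -0.007 0 0;0 3 0 0 0 0 0;0 1.4 0 0 0 0 0;0 0 0 0 0 0 0;0 0 0 0 0 0 0'; python3 plan.py 0.3515 0.315 0.019
```

```text
time_s: 19.38
eef_pos: [0.3559, 0.3167, 0.0495]
eef_rot: [0.631, 0.327, 0.626, -0.322]
wrist_force: [-1.0, 0.0, 0.0]
opening: 0.41
rotvec [ 0.     0.002 -0.009] deg 0.6
rotvec [-3.141  0.015  0.004] deg 180.0
tcp [0.3559 0.3167 0.0495] t 19.38 open 0.41 F [-1.  0.  0.] q [ 0.48  0.22  1.99 -0.    0.93 -0.14]
shift cm in present tool axes [ 3.05 -0.49 -0.12] | after turn [ 3.05 -0.46 -0.11] dist 0.031
```

```bash
python3 -m creep '0 1.4 -0.5 -0.1 0 0.002 -0.009;0 1 0 0 0 0 0;0 0 0 0 0 0 0;0 0 0 0 0 0 0'; python3 plan.py 0.3515 0.315 0.019
```

```text
time_s: 19.88
eef_pos: [0.3521, 0.3151, 0.0253]
eef_rot: [0.629, 0.325, 0.628, -0.324]
wrist_force: [0.5, 0.3, -0.0]
opening: 0.409
rotvec [ 0.     0.001 -0.003] deg 0.2
rotvec [-3.141e+00  4.000e-03  1.000e-03] deg 180.0
tcp [0.3521 0.3151 0.0253] t 19.88 open 0.409 F [ 0.5  0.3 -0. ] q [ 0.48  0.26  2.   -0.    0.88 -0.14]
shift cm in present tool axes [ 0.63 -0.06 -0.03] | after turn [ 0.63 -0.06 -0.03] dist 0.006
```

```bash
python3 -m creep '0 0.3 -0.05 0 0 0 0;0 0.15 0 0 0 0 0;0 0.1 0 0 0 0 0;0 0.1 0 0 0 0 0'; python3 plan.py 0.3515 0.315 0.019
```

```text
time_s: 20.38
eef_pos: [0.3521, 0.3151, 0.0189]
eef_rot: [0.629, 0.325, 0.628, -0.323]
wrist_force: [0.1, 0.1, -0.4]
opening: 0.413
rotvec [ 0.     0.001 -0.004] deg 0.2
rotvec [-3.141e+00  6.000e-03  1.000e-03] deg 180.0
tcp [0.3521 0.3151 0.0189] t 20.38 open 0.413 F [ 0.1  0.1 -0.4] q [ 0.48  0.27  2.   -0.    0.87 -0.14]
shift cm in present tool axes [-0.01 -0.05 -0.03] | after turn [-0.01 -0.05 -0.03] dist 0.001
```

```bash
python3 -m creep '0 0.1 0 0 0 0 0;0 0.08 0 0 0 0 0'
python3 - <<'E'
from h import *
p,d=ctrl.camera("scene"); cv2.imwrite("pics/s9.png",cv2.resize(p[180:280,130:290],None,fx=5,fy=5,interpolation=cv2.INTER_CUBIC))
E
```

```text
time_s: 20.62
eef_pos: [0.3522, 0.3151, 0.0185]
eef_rot: [0.629, 0.325, 0.628, -0.323]
wrist_force: [-4.7, -1.5, 13.7]
opening: 0.412
```

View pics/s9.png

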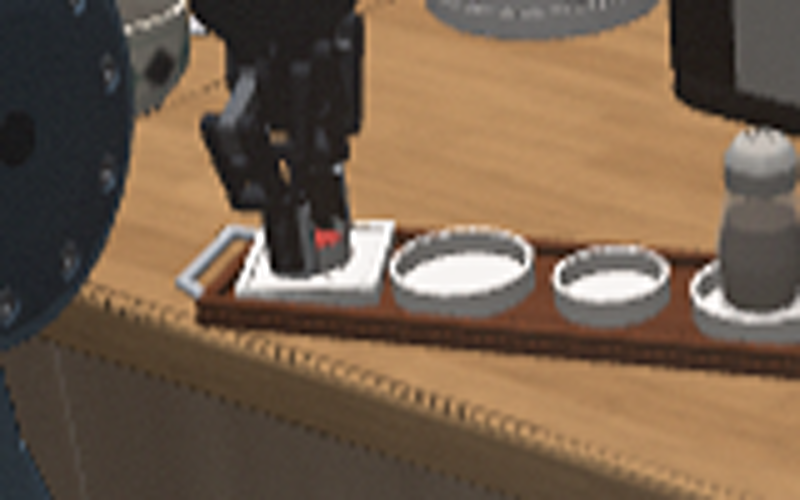

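The tea light (crop 325,245) is down on the saucer with 13.7 N of contact. I'm releasing it slowly.

```bash
python3 -m creep '0.5 -0.1 0 0 0 0 0;0.6 0 0 0 0 0 0;0.65 -0.1 0 0 0 0 0;0.65 -0.5 0 0 0 0 0'; python3 -m creep '0.65 -3 0 0 0 0 0;0.65 -5 0 0 0 0 0;0.65 -5 0 0 0 0 0;0.65 -2 0 0 0 0 0;0.65 0 0 0 0 0 0;0.65 0 0 0 0 0 0'; python3 plan.py 0.460 -0.175 0.19;  python3 - <<'E'
from h import *
p,d=ctrl.camera("wrist"); cv2.imwrite("pics/w10.png",p)
E
```

```text
time_s: 21.18
eef_pos: [0.352, 0.315, 0.0255]
eef_rot: [0.629, 0.325, 0.628, -0.324]
wrist_force: [-0.0, 0.0, 0.5]
opening: 0.649
time_s: 21.92
eef_pos: [0.3509, 0.3145, 0.1803]
eef_rot: [0.629, 0.324, 0.628, -0.324]
wrist_force: [-0.7, 0.5, -0.5]
opening: 0.652
rotvec [ 0.001  0.001 -0.001] deg 0.1
rotvec [-3.141e+00  2.000e-03  1.000e-03] deg 180.0
tcp [0.3509 0.3145 0.1803] t 21.93 open 0.652 F [-0.7  0.5 -0.5] q [ 0.48 -0.    1.91 -0.    1.23 -0.14]
shift cm in present tool axes [ -0.96 -19.49  46.21] | after turn [ -0.97 -19.46  46.22] dist 0.502
```

View pics/w10.png

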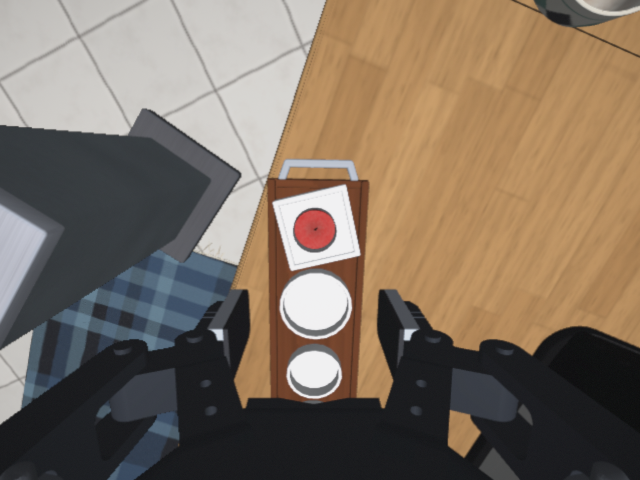

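The tea light (315,230) lies flat in the middle of the saucer (317,228). Next is shaker A.

```bash
python3 -m creep '0.9 -0.2 -2.1 5 0 0 0;0.9 -0.2 -2.1 5 0 0 0;0.9 -0.2 -2.1 5 0 0 0;0.9 -0.2 -2.1 5 0 0 0;0.9 -0.2 -2.1 5 0 0 0;0.9 0 -2.1 5 0 0 0;0.9 0 -2.1 5 0 0 0;0.9 0 -2.1 5 0 0 0;0.9 0 -2 4.5 0 0 0;0.9 0 0 0 0 0 0'; python3 -m creep '0.9 0 0 0 0 0 0'; python3 plan.py 0.4615 -0.1755 0.12
```

```text
time_s: 23.22
eef_pos: [0.4523, -0.17, 0.1757]
eef_rot: [0.622, 0.322, 0.636, -0.325]
wrist_force: [-0.1, -0.0, 0.4]
opening: 0.897
time_s: 23.35
eef_pos: [0.4513, -0.1692, 0.1742]
eef_rot: [0.621, 0.322, 0.637, -0.325]
wrist_force: [0.6, 0.5, -0.5]
opening: 0.898
rotvec [ 0.003 -0.019  0.014] deg 1.3
rotvec [-3.138 -0.022 -0.029] deg 179.8
tcp [ 0.4513 -0.1692  0.1742] t 23.35 open 0.898 F [ 0.6  0.5 -0.5] q [-0.6   0.05  1.87 -0.01  1.24 -1.22]
shift cm in present tool axes [5.39 0.54 1.21] | after turn [5.42 0.47 1.11] dist 0.056
```

```bash
python3 -m creep '0.9 2 0.5 1.2 0 -0.019 0.014;0.9 3 0 0 0 0 0;0.9 0 0 0 0 0 0;0.9 0 0 0 0 0 0'; python3 plan.py 0.4615 -0.1755 0.03;  python3 - <<'E'
from h import *
T=pose();p,d=ctrl.camera("wrist"); cv2.imwrite("pics/w11.png",p);e=extr("wrist",T)
for f in ctrl.find_in("shaker_a_mid","wrist")[:2]:
    r=f["rect"];print(round(f["confidence"],2),np.round(r)); C,z=cloud(d,e,r); Y=C[(z>0)&(C[...,2]>.08)&(C[...,2]<.1)]; print(len(Y),Y.mean(0).round(4),((Y.min(0)+Y.max(0))/2).round(4))
E
```

```text
time_s: 23.85
eef_pos: [0.4613, -0.1705, 0.1222]
eef_rot: [0.629, 0.322, 0.63, -0.321]
wrist_force: [-0.2, -0.4, 1.0]
opening: 0.899
rotvec [ 0.009 -0.002 -0.   ] deg 0.5
rotvec [-3.133e+00  1.000e-03 -3.000e-03] deg 179.5
tcp [ 0.4613 -0.1705  0.1222] t 23.85 open 0.899 F [-0.2 -0.4  1. ] q [-0.6   0.13  1.91  0.    1.11 -1.22]
shift cm in present tool axes [ 9.22 -0.28  0.43] | after turn [ 9.22 -0.27  0.42] dist 0.092
0.76 [278. 220. 346. 309.]
2156 [ 0.4611 -0.1741  0.0853] [ 0.4624 -0.1758  0.0848]
```

View pics/w11.png

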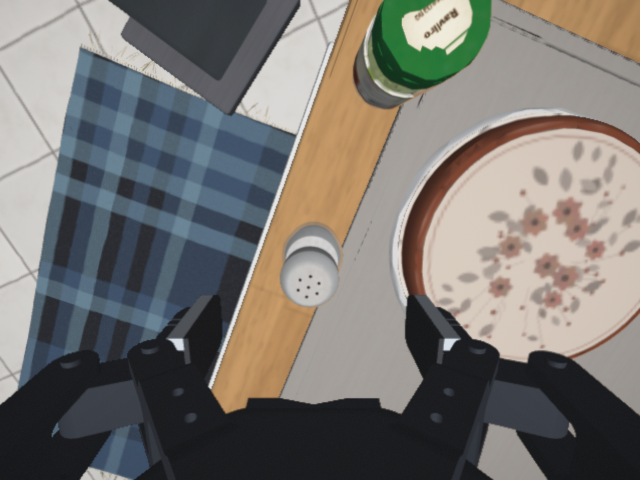

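Shaker A (head at 310,278) lies between the open fingers. The green spice jar (425,45) is well clear, so I'm descending.

```bash
python3 -m creep '0.9 3 -0.3 0.4 0.009 0 0;0.9 2.5 0 0 0 0 0;0.9 0 0 0 0 0 0;0.9 0 0 0 0 0 0'; python3 plan.py 0.461 -0.175 0.03
```

```text
time_s: 24.45
eef_pos: [0.4649, -0.1775, 0.0716]
eef_rot: [0.631, 0.324, 0.626, -0.324]
wrist_force: [0.4, 0.3, 0.1]
opening: 0.899
rotvec [ 0.     0.007 -0.004] deg 0.5
rotvec [-3.141  0.006  0.011] deg 180.0
tcp [ 0.4649 -0.1775  0.0716] t 24.45 open 0.899 F [0.4 0.3 0.1] q [-0.6   0.22  1.93  0.    0.99 -1.22]
shift cm in present tool axes [ 4.16 -0.18 -0.46] | after turn [ 4.16 -0.17 -0.43] dist 0.042
```

```bash
python3 -m creep '0.9 2 -0.2 -0.45 0 0.007 -0.004;0.9 2 0 0 0 0 0;0.9 0 0 0 0 0 0;0.9 0 0 0 0 0 0'; python3 plan.py 0.461 -0.175 0.029
```

```text
time_s: 24.95
eef_pos: [0.4618, -0.1756, 0.0318]
eef_rot: [0.63, 0.324, 0.627, -0.324]
wrist_force: [0.5, -0.8, -0.2]
opening: 0.896
rotvec [ 0.001  0.003 -0.001] deg 0.2
rotvec [-3.141e+00  1.000e-03  5.000e-03] deg 180.0
tcp [ 0.4618 -0.1756  0.0318] t 24.95 open 0.896 F [ 0.5 -0.8 -0.2] q [-0.6   0.29  1.94 -0.    0.91 -1.22]
shift cm in present tool axes [ 0.28 -0.03 -0.09] | after turn [ 0.28 -0.03 -0.09] dist 0.003
```

```bash
python3 -m creep '0.9 0.25 0 -0.1 0 0 0;0 0 0 0 0 0 0;0 0 0 0 0 0 0;0 0 0 0 0 0 0;0 0 0 0 0 0 0;0 0 0 0 0 0 0;0 0 0 0 0 0 0'; python3 -m creep '0 -1 0 0 0 0 0;0 -3 0 0 0 0 0;0 -5 0 0 0 0 0;0 -5 0 0 0 0 0;0 -1 0 0 0 0 0;0 0 0 0 0 0 0;0 0 0 0 0 0 0';python3 plan.py 0.395 0.2535 0.18;  python3 - <<'E'
from h import *
p,d=ctrl.camera("wrist"); cv2.imwrite("pics/w12.png",p)
E
```

```text
time_s: 25.82
eef_pos: [0.4627, -0.1755, 0.0312]
eef_rot: [0.631, 0.324, 0.626, -0.325]
wrist_force: [-0.6, -0.0, 1.6]
opening: 0.441
time_s: 26.7
eef_pos: [0.4593, -0.1734, 0.1845]
eef_rot: [0.629, 0.324, 0.628, -0.324]
wrist_force: [0.1, 0.5, -1.1]
opening: 0.441
rotvec [0.    0.001 0.   ] deg 0.1
rotvec [-3.141e+00 -0.000e+00  2.000e-03] deg 180.0
tcp [ 0.4593 -0.1734  0.1845] t 26.7 open 0.441 F [ 0.1  0.5 -1.1] q [-0.6   0.04  1.86 -0.    1.24 -1.22]
shift cm in present tool axes [  0.4   19.51 -38.52] | after turn [  0.45  19.49 -38.52] dist 0.432
```

View pics/w12.png

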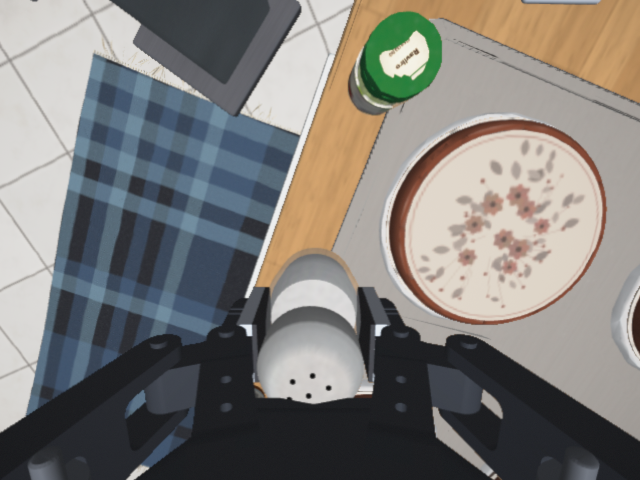

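Shaker A is held upright. I'm carrying it to the second wide cup.

```bash
python3 -m creep '0 0 2.4 -4.8 0 0 0;0 0 2.4 -4.8 0 0 0;0 0 2.4 -4.8 0 0 0;0 0 2.4 -4.8 0 0 0;0 0 2.4 -4.8 0 0 0;0 0 2.4 -4.8 0 0 0;0 0 2.4 -4.8 0 0 0;0 0 2.2 -4 0 0 0;0 0 0 0 0 0 0;0 0 0 0 0 0 0'; python3 plan.py 0.395 0.2535 0.12
```

```text
time_s: 28.0
eef_pos: [0.3863, 0.2547, 0.1707]
eef_rot: [0.62, 0.321, 0.636, -0.329]
wrist_force: [0.1, 0.0, -1.3]
opening: 0.445
rotvec [-0.003 -0.014  0.02 ] deg 1.4
rotvec [3.138 0.032 0.022] deg 179.8
tcp [0.3863 0.2547 0.1707] t 28.0 open 0.445 F [ 0.1  0.  -1.3] q [ 0.32  0.01  1.92  0.01  1.23 -0.3 ]
shift cm in present tool axes [5.04 0.75 0.67] | after turn [5.07 0.64 0.6 ] dist 0.051
```

```bash
python3 -m creep '0 2 0.7 0.6 -0.003 -0.014 0.02;0 3 0 0 0 0 0;0 1 0 0 0 0 0;0 0 0 0 0 0 0;0 0 0 0 0 0 0'; python3 plan.py 0.395 0.2535 0.05
```

```text
time_s: 28.62
eef_pos: [0.3964, 0.2493, 0.1085]
eef_rot: [0.627, 0.326, 0.627, -0.327]
wrist_force: [-0.6, 0.2, -1.0]
opening: 0.445
rotvec [-0.007  0.001  0.002] deg 0.4
rotvec [ 3.135e+00  3.000e-03 -1.000e-03] deg 179.6
tcp [0.3964 0.2493 0.1085] t 28.62 open 0.445 F [-0.6  0.2 -1. ] q [ 0.31  0.1   1.97 -0.    1.07 -0.3 ]
shift cm in present tool axes [ 5.85  0.14 -0.43] | after turn [ 5.85  0.13 -0.43] dist 0.059
```

```bash
python3 -m creep '0 2 0.1 -0.43 -0.007 0 0;0 2.5 0 0 0 0 0;0 0 0 0 0 0 0;0 0 0 0 0 0 0'; python3 plan.py 0.395 0.2535 0.05
python3 - <<'E'
from h import *
T=pose();p,d=ctrl.camera("wrist"); cv2.imwrite("pics/w13.png",p)
e=extr("wrist",T);print(proj([[0.395,.2535,.023]],e))
p,d=ctrl.camera("scene"); cv2.imwrite("pics/s13.png",cv2.resize(p[160:280,130:290],None,fx=5,fy=5,interpolation=cv2.INTER_CUBIC))
E
```

```text
time_s: 29.12
eef_pos: [0.399, 0.2544, 0.0677]
eef_rot: [0.63, 0.326, 0.626, -0.323]
wrist_force: [0.9, 0.5, -1.4]
opening: 0.443
rotvec [-0.     0.003 -0.007] deg 0.4
rotvec [ 3.142 -0.01  -0.005] deg 180.0
tcp [0.399  0.2544 0.0677] t 29.12 open 0.443 F [ 0.9  0.5 -1.4] q [ 0.32  0.18  1.99 -0.    0.97 -0.3 ]
shift cm in present tool axes [ 1.77 -0.39 -0.17] | after turn [ 1.77 -0.38 -0.16] dist 0.018
[[306.51425142 268.87516527]]
```

View pics/w13.png

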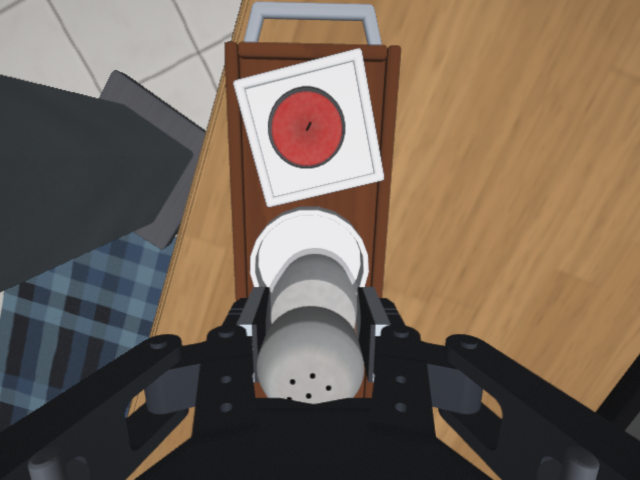

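View pics/s13.png

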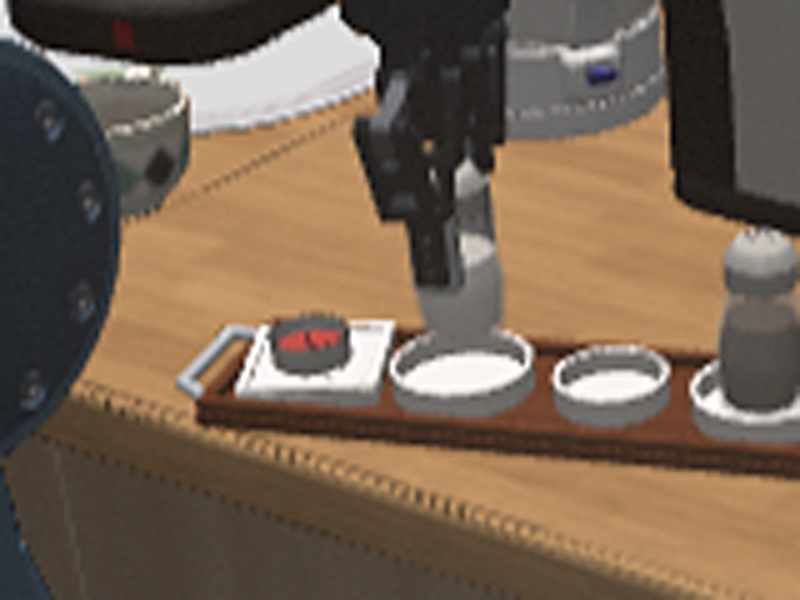

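The shaker hangs over the second wide cup (centre about 310,262). The tea light and shaker B still stand as placed.

```bash
python3 -m creep '0 1 -0.33 -0.2 0 0.003 -0.007;0 0.9 0 0 0 0 0;0 0 0 0 0 0 0;0 0 0 0 0 0 0'; python3 plan.py 0.3955 0.254 0.041
```

```text
time_s: 29.72
eef_pos: [0.3954, 0.2543, 0.0482]
eef_rot: [0.629, 0.324, 0.628, -0.324]
wrist_force: [0.1, 0.6, -1.1]
opening: 0.442
rotvec [ 0.     0.001 -0.001] deg 0.1
rotvec [-3.142e+00  1.000e-03  1.000e-03] deg 180.0
tcp [0.3954 0.2543 0.0482] t 29.73 open 0.442 F [ 0.1  0.6 -1.1] q [ 0.32  0.21  2.   -0.    0.93 -0.3 ]
shift cm in present tool axes [ 0.72 -0.01  0.03] | after turn [ 0.72 -0.01  0.03] dist 0.007
```

```bash
python3 -m creep '0 0.35 0 0 0 0 0;0 0.15 0 0 0 0 0;0 0.1 0 0 0 0 0;0 0.1 0 0 0 0 0'
```

```text
time_s: 30.22
eef_pos: [0.3958, 0.2544, 0.0412]
eef_rot: [0.629, 0.325, 0.628, -0.324]
wrist_force: [-3.6, -1.4, 8.4]
opening: 0.44
```

Contact at 8.4 N, at the expected height. Releasing.

```bash
python3 -m creep '0.55 0 0 0 0 0 0;0.65 0 0 0 0 0 0;0.65 -0.1 0 0 0 0 0;0.65 -0.5 0 0 0 0 0'; python3 -m creep '0.65 -3 0 0 0 0 0;0.65 -5 0 0 0 0 0;0.65 -5 0 0 0 0 0;0.65 -1 0 0 0 0 0;0.65 0 0 0 0 0 0;0.65 0 0 0 0 0 0'; python3 plan.py 0.514 -0.3695 0.19;  python3 - <<'E'
from h import *
p,d=ctrl.camera("wrist"); cv2.imwrite("pics/w14.png",p)
E
```

```text
time_s: 30.72
eef_pos: [0.396, 0.2544, 0.0476]
eef_rot: [0.629, 0.325, 0.628, -0.324]
wrist_force: [0.2, -0.1, 0.4]
opening: 0.653
time_s: 31.48
eef_pos: [0.3946, 0.254, 0.1915]
eef_rot: [0.628, 0.324, 0.628, -0.324]
wrist_force: [-0.6, 0.1, 0.9]
opening: 0.652
rotvec [-0.  0. -0.] deg 0.0
rotvec [ 3.141e+00 -0.000e+00 -1.000e-03] deg 180.0
tcp [0.3946 0.254  0.1915] t 31.48 open 0.652 F [-0.6  0.1  0.9] q [ 0.32 -0.02  1.91 -0.    1.25 -0.3 ]
shift cm in present tool axes [  0.18 -26.38  57.74] | after turn [  0.15 -26.39  57.74] dist 0.635
```

View pics/w14.png

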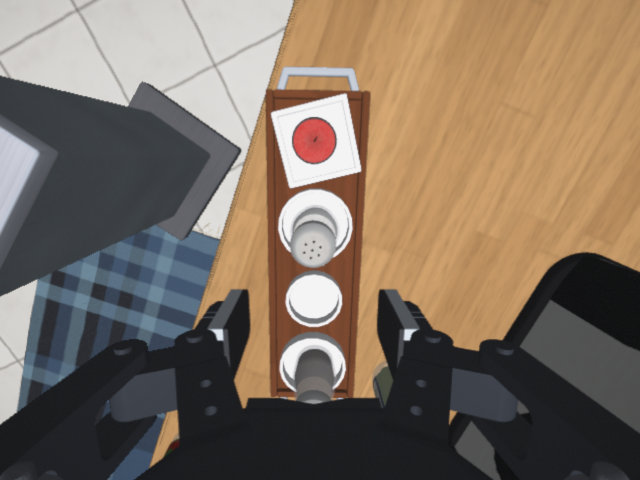

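Both shakers stand in the wide cups (315,225 and 313,365), the tea light is in the saucer, and the narrow cup (314,299) is free. The dropper bottle is next.

```bash
python3 -m creep '0.8 0 -2.4 5.3 0 0 0;0.8 0 -2.4 5.3 0 0 0;0.8 0 -2.4 5.3 0 0 0;0.8 0 -2.4 5.3 0 0 0;0.8 0 -2.4 5.3 0 0 0;0.8 0 -2.4 5.3 0 0 0;0.8 0 -2.4 5.3 0 0 0;0.8 0 -2.4 5.3 0 0 0;0.8 0 -2.4 5.3 0 0 0;0.8 0 -2.4 5 0 0 0'; python3 -m creep '0.8 0 0 0 0 0 0;0.8 0 0 0 0 0 0;0.8 0 0 0 0 0 0'; python3 plan.py 0.514 -0.3695 0.18
```

```text
time_s: 32.78
eef_pos: [0.501, -0.3254, 0.1732]
eef_rot: [0.621, 0.321, 0.638, -0.322]
wrist_force: [0.3, -0.4, 0.9]
opening: 0.801
time_s: 33.15
eef_pos: [0.4988, -0.3262, 0.1679]
eef_rot: [0.618, 0.323, 0.64, -0.322]
wrist_force: [0.3, -0.8, -0.1]
opening: 0.802
rotvec [ 0.004 -0.029  0.013] deg 1.9
rotvec [-3.137 -0.021 -0.046] deg 179.8
tcp [ 0.4988 -0.3262  0.1679] t 33.15 open 0.802 F [ 0.3 -0.8 -0.1] q [-0.77  0.31  1.58 -0.01  1.28 -1.39]
shift cm in present tool axes [-1.32 -1.3   4.37] | after turn [-1.21 -1.27  4.41] dist 0.047
```

```bash
python3 -m creep '0.8 0 -1.3 3.4 0 -0.029 0.013;0.8 1 0 0.3 0 0 0;0.8 0 0 0 0 0 0;0.8 0 0 0 0 0 0'; python3 plan.py 0.514 -0.3695 0.12
python3 - <<'E'
from h import *
T=pose();p,d=ctrl.camera("wrist"); cv2.imwrite("pics/w15.png",p);e=extr("wrist",T)
print(proj([[.514,-.3695,.102],[.514,-.3695,.077]],e).round(0))
for f in ctrl.find_in("dropper_mid","wrist")[:2]:
    r=f["rect"];print(round(f["confidence"],2),np.round(r)); C,z=cloud(d,e,r); Y=C[(z>0)&(C[...,2]>.08)&(C[...,2]<.11)]; print(len(Y),Y.mean(0).round(4),((Y.min(0)+Y.max(0))/2).round(4))
    Y=C[(z>0)&(C[...,2]>.06)&(C[...,2]<.08)]; print(len(Y),Y.mean(0).round(4),((Y.min(0)+Y.max(0))/2).round(4))
E
```

```text
time_s: 33.65
eef_pos: [0.5105, -0.3583, 0.1565]
eef_rot: [0.629, 0.322, 0.631, -0.321]
wrist_force: [-0.1, 0.0, -0.6]
opening: 0.799
rotvec [ 0.01  -0.003 -0.   ] deg 0.6
rotvec [-3.131  0.    -0.004] deg 179.4
tcp [ 0.5105 -0.3583  0.1565] t 33.65 open 0.799 F [-0.1  0.  -0.6] q [-0.8   0.36  1.54  0.    1.24 -1.43]
shift cm in present tool axes [ 3.65 -0.38  1.13] | after turn [ 3.65 -0.37  1.12] dist 0.038
[[307. 284.]
 [308. 270.]]
0.79 [286. 232. 332. 297.]
443 [ 0.5144 -0.371   0.0943] [ 0.5153 -0.3725  0.0911]
760 [ 0.5125 -0.3682  0.0716] [ 0.5152 -0.3722  0.07  ]
```

View pics/w15.png

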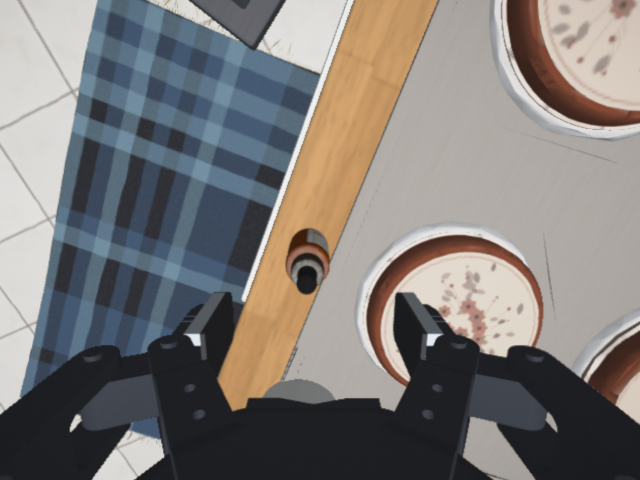

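```bash
python3 - <<'E'
from h import *
T=pose();p,d=ctrl.camera("wrist");e=extr("wrist",T)
C,z=cloud(d,e,(0,0,639,479)); 
for u,v in ((300,393),(285,393),(320,393),(300,384)): print(u,v,C[v,u].round(3),p[v,u])
E
python3 plan.py 0.514 -0.3705 0.12
```

```text
300 393 [ 0.587 -0.485  0.026] [115 114 114]
285 393 [ 0.577 -0.495  0.023] [112 113 111]
320 393 [ 0.605 -0.478  0.019] [116 116 115]
300 384 [ 0.587 -0.486  0.012] [114 114 113]
rotvec [ 0.01  -0.002 -0.   ] deg 0.6
rotvec [-3.132  0.    -0.004] deg 179.4
tcp [ 0.5105 -0.3587  0.1566] t 33.8 open 0.797 F [0.2 0.  0.7] q [-0.8   0.36  1.54  0.    1.24 -1.43]
shift cm in present tool axes [ 3.65 -0.41  1.17] | after turn [ 3.66 -0.4   1.17] dist 0.039
```

The grey disc (300,393) is the mug, about 13 cm away and clear of the gripper. I'm centring on the bulb (306,279) and descending.

```bash
python3 -m creep '0.8 1 -0.4 1.1 0.01 0 0;0.8 1 0 0 0 0 0;0.8 0 0 0 0 0 0;0.8 0 0 0 0 0 0'; python3 plan.py 0.514 -0.3705 0.035
```

```text
time_s: 34.3
eef_pos: [0.5137, -0.3706, 0.1348]
eef_rot: [0.627, 0.325, 0.629, -0.324]
wrist_force: [0.2, 0.5, 0.0]
opening: 0.801
rotvec [-0.001 -0.003 -0.   ] deg 0.2
rotvec [ 3.141 -0.     0.005] deg 179.9
tcp [ 0.5137 -0.3706  0.1348] t 34.3 open 0.801 F [0.2 0.5 0. ] q [-0.81  0.4   1.53  0.    1.21 -1.43]
shift cm in present tool axes [9.98 0.03 0.04] | after turn [9.98 0.03 0.01] dist 0.1
```

```bash
python3 -m creep '0.8 2.5 0 0 0 0 0;0.8 2.5 0 0 0 0 0;0.8 1.5 0 0 0 0 0;0.8 0 0 0 0 0 0;0.8 0 0 0 0 0 0'; python3 plan.py 0.514 -0.3705 0.035
```

```text
time_s: 34.92
eef_pos: [0.5149, -0.3716, 0.0705]
eef_rot: [0.629, 0.325, 0.628, -0.324]
wrist_force: [0.3, 0.7, 0.1]
opening: 0.8
rotvec [-0.001  0.001 -0.001] deg 0.1
rotvec [ 3.141e+00 -1.000e-03 -2.000e-03] deg 180.0
tcp [ 0.5149 -0.3716  0.0705] t 34.92 open 0.8 F [0.3 0.7 0.1] q [-0.81  0.49  1.56  0.    1.09 -1.43]
shift cm in present tool axes [ 3.55 -0.01 -0.15] | after turn [ 3.55 -0.01 -0.14] dist 0.036
```

```bash
python3 -m creep '0.8 2 0 -0.1 0 0 0;0.8 1.4 0 0 0 0 0;0.8 0 0 0 0 0 0;0.8 0 0 0 0 0 0'; python3 plan.py 0.514 -0.3705 0.035
python3 - <<'E'
from h import *
p,d=ctrl.camera("wrist"); cv2.imwrite("pics/w16.png",p)
E
```

```text
time_s: 35.42
eef_pos: [0.5149, -0.3713, 0.0353]
eef_rot: [0.629, 0.324, 0.627, -0.325]
wrist_force: [-0.2, 0.0, 0.1]
opening: 0.798
rotvec [-0.001  0.003 -0.001] deg 0.2
rotvec [ 3.141e+00 -2.000e-03 -4.000e-03] deg 180.0
tcp [ 0.5149 -0.3713  0.0353] t 35.42 open 0.798 F [-0.2  0.   0.1] q [-0.81  0.54  1.57  0.    1.03 -1.43]
shift cm in present tool axes [ 0.03 -0.03 -0.12] | after turn [ 0.03 -0.03 -0.12] dist 0.001
```

View pics/w16.png

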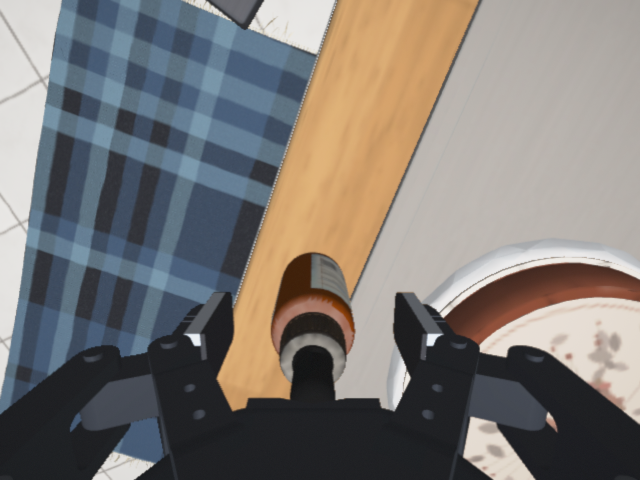

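The dropper (body at 313,300) is centred between the fingers and clear of the palm. Closing.

```bash
python3 -m creep '0 0 0 0 0 0 0;0 0 0 0 0 0 0;0 0 0 0 0 0 0;0 0 0 0 0 0 0;0 0 0 0 0 0 0;0 0 0 0 0 0 0;0 0 0 0 0 0 0'; python3 -m creep '0 -1 0 0 0 0 0;0 -2 0 0 0 0 0;0 0 0 0 0 0 0;0 0 0 0 0 0 0';  python3 - <<'E'
from h import *
p,d=ctrl.camera("wrist"); cv2.imwrite("pics/w17.png",p)
p,d=ctrl.camera("scene"); cv2.imwrite("pics/s17.png",cv2.resize(p[220:370,400:600],None,fx=4,fy=4,interpolation=cv2.INTER_CUBIC))
E
```

```text
time_s: 36.35
eef_pos: [0.5154, -0.3717, 0.0364]
eef_rot: [0.63, 0.324, 0.627, -0.325]
wrist_force: [0.4, 0.0, -0.1]
opening: 0.357
time_s: 36.85
eef_pos: [0.5157, -0.372, 0.0696]
eef_rot: [0.63, 0.324, 0.626, -0.325]
wrist_force: [-0.1, 0.0, -0.2]
opening: 0.355
```

View pics/w17.png

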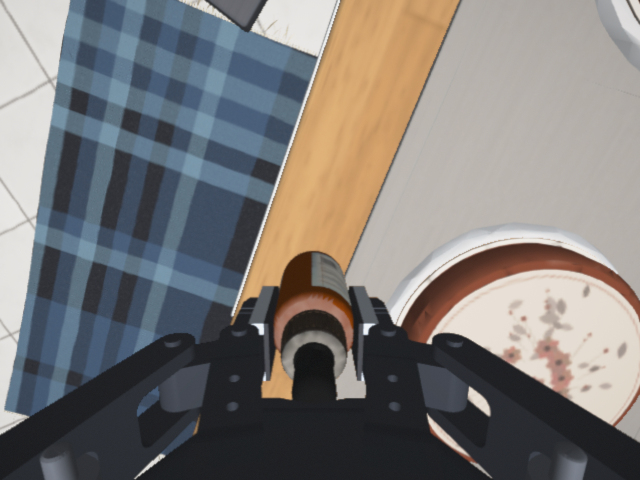

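View pics/s17.png

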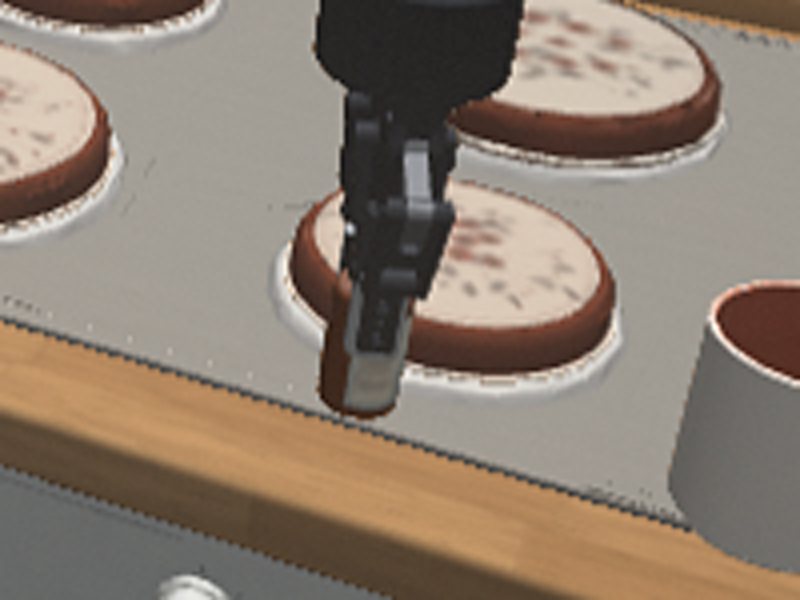

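The dropper is held upright. I'm lifting and carrying it to the narrow cup.

```bash
python3 -m creep '0 -3 0 0 0 0 0;0 -5 0 0 0 0 0;0 -5 0 0 0 0 0;0 -2 0 0 0 0 0;0 0 0 0 0 0 0;0 0 0 0 0 0 0'; python3 plan.py 0.4375 0.194 0.20
```

```text
time_s: 37.7
eef_pos: [0.5132, -0.3697, 0.2183]
eef_rot: [0.627, 0.325, 0.629, -0.324]
wrist_force: [-0.2, 0.2, -1.2]
opening: 0.351
rotvec [-0.001 -0.003 -0.   ] deg 0.2
rotvec [ 3.141e+00 -1.000e-03  4.000e-03] deg 179.9
tcp [ 0.5132 -0.3697  0.2183] t 37.7 open 0.351 F [-0.2  0.2 -1.2] q [-0.81  0.32  1.46  0.    1.36 -1.43]
shift cm in present tool axes [  1.98  26.44 -50.35] | after turn [  1.83  26.49 -50.34] dist 0.569
```

```bash
python3 -m creep '0 0 2.5 -4.8 0 0 0;0 0 2.5 -4.8 0 0 0;0 0 2.5 -4.8 0 0 0;0 0 2.5 -4.8 0 0 0;0 0 2.5 -4.8 0 0 0;0 0 2.5 -4.8 0 0 0;0 0 2.5 -4.8 0 0 0;0 0 2.5 -4.8 0 0 0;0 0 2.5 -4.8 0 0 0;0 0 2.4 -4.2 0 0 0'; python3 -m creep '0 0 0 0 0 0 0;0 0 0 0 0 0 0;0 0 0 0 0 0 0'; python3 plan.py 0.4375 0.194 0.18
```

```text
time_s: 38.95
eef_pos: [0.432, 0.1764, 0.2051]
eef_rot: [0.616, 0.327, 0.637, -0.327]
wrist_force: [0.7, 0.5, -0.4]
opening: 0.354
time_s: 39.33
eef_pos: [0.4292, 0.1779, 0.2014]
eef_rot: [0.615, 0.324, 0.64, -0.327]
wrist_force: [-0.2, -0.8, 0.3]
opening: 0.351
rotvec [-0.005 -0.029  0.02 ] deg 2.0
rotvec [3.136 0.031 0.045] deg 179.7
tcp [0.4292 0.1779 0.2014] t 39.33 open 0.351 F [-0.2 -0.8  0.3] q [ 0.13 -0.02  1.89  0.02  1.31 -0.49]
shift cm in present tool axes [ 2.13  1.65 -0.77] | after turn [ 2.14  1.61 -0.83] dist 0.028
```

```bash
python3 -m creep '0 0.5 1.6 -0.8 -0.005 -0.029 0.02;0 1 0 0 0 0 0;0 0 0 0 0 0 0;0 0 0 0 0 0 0'; python3 plan.py 0.4375 0.194 0.13
python3 - <<'E'
from h import *
T=pose();p,d=ctrl.camera("wrist"); cv2.imwrite("pics/w18.png",p)
e=extr("wrist",T);print(proj([[0.4375,.194,.023],[.3955,.254,.023]],e))
E
```

```text
time_s: 39.83
eef_pos: [0.4382, 0.1895, 0.1848]
eef_rot: [0.627, 0.326, 0.628, -0.327]
wrist_force: [-0.2, -0.8, -1.4]
opening: 0.35
rotvec [-0.006  0.     0.002] deg 0.4
rotvec [ 3.135  0.004 -0.   ] deg 179.6
tcp [0.4382 0.1895 0.1848] t 39.83 open 0.35 F [-0.2 -0.8 -1.4] q [ 0.16  0.01  1.89 -0.    1.24 -0.45]
shift cm in present tool axes [ 5.48  0.21 -0.41] | after turn [ 5.48  0.2  -0.4 ] dist 0.055
[[316.17651118 223.24282983]
 [316.44376729 136.99690056]]
```

View pics/w18.png

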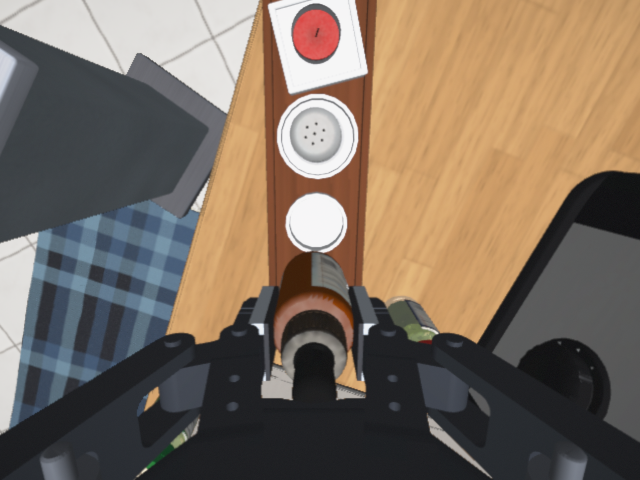

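The narrow cup (317,222) is where predicted (316,223). I'm lowering the dropper.

```bash
python3 -m creep '0 2 0.2 -0.4 -0.006 0 0;0 3 0 0 0 0 0;0 1.5 0 0 0 0 0;0 0 0 0 0 0 0;0 0 0 0 0 0 0'; python3 plan.py 0.4378 0.194 0.075
```

```text
time_s: 40.5
eef_pos: [0.4398, 0.1931, 0.1209]
eef_rot: [0.629, 0.325, 0.627, -0.325]
wrist_force: [-1.0, -0.9, -0.2]
opening: 0.35
rotvec [-0.002  0.002 -0.002] deg 0.2
rotvec [ 3.14e+00 -3.00e-03 -3.00e-03] deg 179.9
tcp [0.4398 0.1931 0.1209] t 40.5 open 0.35 F [-1.  -0.9 -0.2] q [ 0.17  0.1   1.94 -0.    1.1  -0.45]
shift cm in present tool axes [ 4.59 -0.12 -0.2 ] | after turn [ 4.59 -0.11 -0.19] dist 0.046
```

```bash
python3 -m creep '0 2 -0.1 -0.2 0 0 0;0 2.2 0 0 0 0 0;0 0 0 0 0 0 0;0 0 0 0 0 0 0'; python3 plan.py 0.4378 0.194 0.055
```

```text
time_s: 41.0
eef_pos: [0.4421, 0.1949, 0.0832]
eef_rot: [0.631, 0.327, 0.625, -0.323]
wrist_force: [0.7, 0.3, 0.1]
opening: 0.357
rotvec [-0.002  0.006 -0.01 ] deg 0.7
rotvec [ 3.14  -0.015 -0.009] deg 179.9
tcp [0.4421 0.1949 0.0832] t 41.0 open 0.357 F [0.7 0.3 0.1] q [ 0.17  0.17  1.96 -0.    1.01 -0.45]
shift cm in present tool axes [ 2.81 -0.43 -0.19] | after turn [ 2.82 -0.4  -0.18] dist 0.028
```

```bash
python3 -m creep '0 1.5 -0.4 -0.2 0 0.006 -0.01;0 1 0 0 0 0 0;0 0 0 0 0 0 0;0 0 0 0 0 0 0'; python3 plan.py 0.4378 0.194 0.0464
python3 - <<'E'
from h import *
p,d=ctrl.camera("scene"); cv2.imwrite("pics/s19.png",cv2.resize(p[160:280,150:310],None,fx=5,fy=5,interpolation=cv2.INTER_CUBIC))
E
```

```text
time_s: 41.5
eef_pos: [0.4387, 0.1943, 0.058]
eef_rot: [0.628, 0.325, 0.628, -0.325]
wrist_force: [0.2, -0.1, -0.3]
opening: 0.347
rotvec [-0.002  0.001 -0.001] deg 0.1
rotvec [ 3.14e+00 -2.00e-03 -1.00e-03] deg 179.9
tcp [0.4387 0.1943 0.058 ] t 41.5 open 0.347 F [ 0.2 -0.1 -0.3] q [ 0.17  0.21  1.97  0.    0.96 -0.45]
shift cm in present tool axes [ 1.16 -0.09 -0.02] | after turn [ 1.16 -0.09 -0.02] dist 0.012
```

View pics/s19.png

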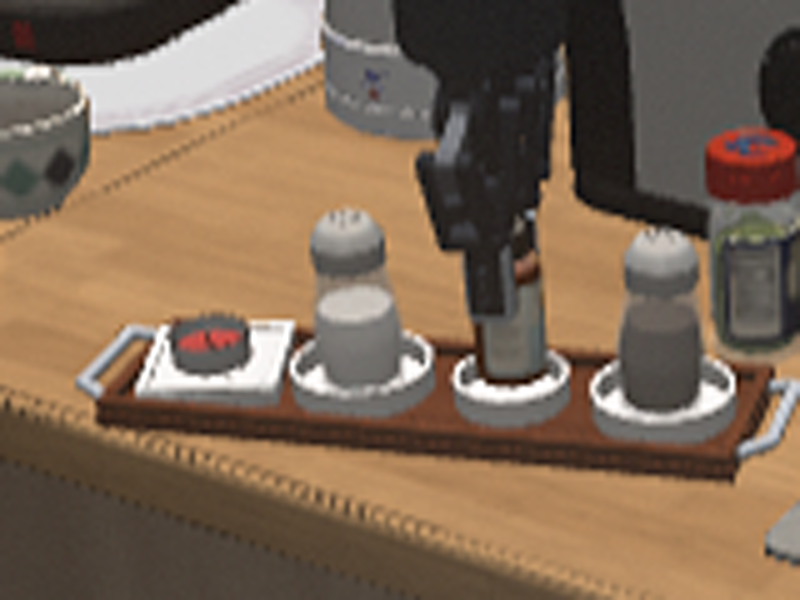

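The dropper (510,365) is entering the narrow cup without touching its rim, so I'm lowering it the last centimetre.

```bash
python3 -m creep '0 0.5 -0.08 0 0 0 0;0 0.3 0 0 0 0 0;0 0.15 0 0 0 0 0;0 0.1 0 0 0 0 0'
```

```text
time_s: 42.05
eef_pos: [0.4383, 0.1939, 0.0473]
eef_rot: [0.629, 0.325, 0.627, -0.324]
wrist_force: [0.4, 0.2, -0.8]
opening: 0.353
```

```bash
python3 -m creep '0 0.12 0 0 0 0 0;0 0.08 0 0 0 0 0'
```

```text
time_s: 42.3
eef_pos: [0.4385, 0.194, 0.0463]
eef_rot: [0.629, 0.325, 0.628, -0.324]
wrist_force: [-5.4, -1.8, 13.9]
opening: 0.355
```

Contact at 13.9 N at the predicted height. I'm releasing and withdrawing.

```bash
python3 -m creep '0.45 0 0 0 0 0 0;0.55 0 0 0 0 0 0;0.6 0 0 0 0 0 0;0.6 -0.4 0 0 0 0 0;0.6 -1 0 0 0 0 0'; python3 -m creep '0.6 -3 0 0 0 0 0;0.6 -5 0 0 0 0 0;0.6 -5 0 0 0 0 0;0.6 -1 0 0 0 0 0;0.6 0 0 0 0 0 0;0.6 -3 0 4 0 0 0;0.6 -3 0 5 0 0 0;0.6 0 0 5 0 0 0;0.6 0 0 5 0 0 0;0.6 0 0 5 0 0 0'; python3 -m creep '0.6 0 0 0 0 0 0;0.6 0 0 0 0 0 0;0.6 0 0 0 0 0 0;0.6 0 0 0 0 0 0'
python3 - <<'E'
from h import *
p,d=ctrl.camera("scene"); cv2.imwrite("pics/s20.png",p)
p,d=ctrl.camera("top"); cv2.imwrite("pics/t20.png",cv2.resize(p[150:300,130:330],None,fx=4,fy=4,interpolation=cv2.INTER_CUBIC))
e=extr("top"); C,z=cloud(d,e,(0,0,639,479))
def rep(n,x,y,r,zlo,zhi):
    m=(z>0)&(np.hypot(C[...,0]-x,C[...,1]-y)<r)&(C[...,2]>zlo)&(C[...,2]<zhi); Y=C[m]
    if len(Y): print(n,len(Y),Y.mean(0).round(4),"mid",((Y.min(0)+Y.max(0))/2).round(4),"top",np.percentile(Y[:,2],97).round(4))
rep("shB",.480,.1334,.03,.08,.12); rep("shA",.3955,.254,.03,.08,.12); rep("drop",.4378,.194,.03,.07,.12); rep("tea",.3512,.3142,.03,.026,.05)
rep("spA",.431,-.046,.04,.095,.12); rep("spB",.563,.161,.04,.095,.12)
E
```

```text
time_s: 42.92
eef_pos: [0.4382, 0.1939, 0.0605]
eef_rot: [0.628, 0.325, 0.628, -0.325]
wrist_force: [0.6, -0.4, 0.9]
opening: 0.6
time_s: 44.18
eef_pos: [0.5753, -0.0042, 0.2603]
eef_rot: [0.626, 0.322, 0.632, -0.324]
wrist_force: [1.0, 0.0, -0.2]
opening: 0.598
time_s: 44.68
eef_pos: [0.5733, -0.0049, 0.2544]
eef_rot: [0.622, 0.322, 0.635, -0.325]
wrist_force: [-0.6, 0.6, 0.2]
opening: 0.598
spA 323 [ 0.4308 -0.0459  0.1052] mid [ 0.4316 -0.0459  0.1035] top 0.1092
```

View pics/t20.png

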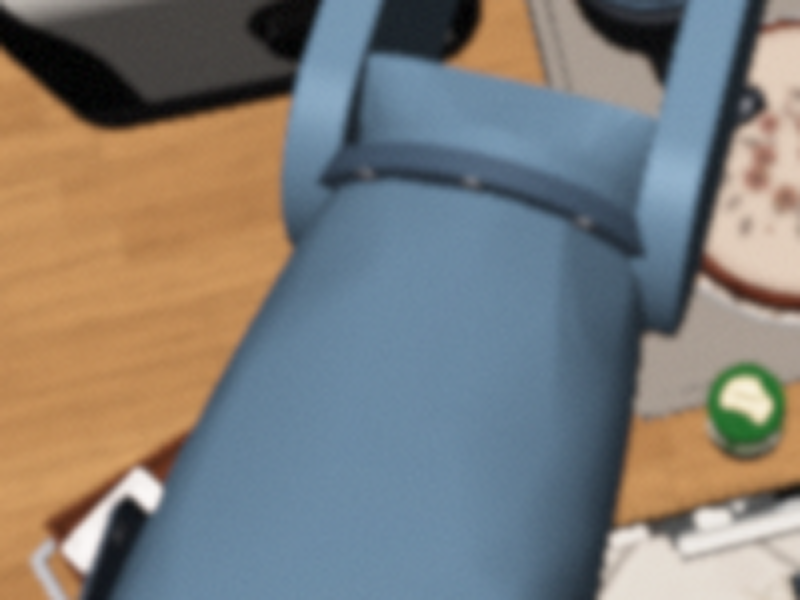

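View pics/s20.png

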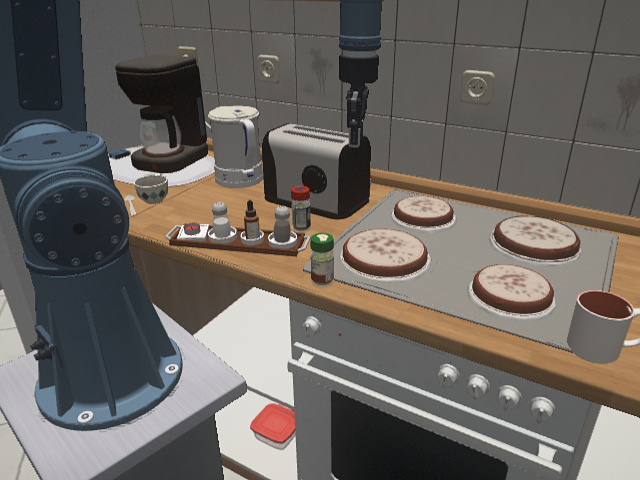

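The scene shows all four items upright in the caddy (y≈235, x 193–283) and both spice jars in place. The arm hides the caddy from the top camera, so I'm moving it aside for one measurement.

```bash
python3 -m creep '0.6 0 -2 4.5 0 0 0;0.6 0 -2 4.5 0 0 0;0.6 0 -2 4.5 0 0 0;0.6 0 -2 4.5 0 0 0;0.6 0 -2 4.5 0 0 0;0.6 0 -2 4 0 0 0;0.6 0 0 0 0 0 0;0.6 0 0 0 0 0 0;0.6 0 0 0 0 0 0'
python3 - <<'E'
from h import *
p,d=ctrl.camera("top"); cv2.imwrite("pics/t21.png",cv2.resize(p[150:300,130:330],None,fx=4,fy=4,interpolation=cv2.INTER_CUBIC))
e=extr("top"); C,z=cloud(d,e,(0,0,639,479))
def rep(n,x,y,r,zlo,zhi):
    m=(z>0)&(np.hypot(C[...,0]-x,C[...,1]-y)<r)&(C[...,2]>zlo)&(C[...,2]<zhi); Y=C[m]
    if len(Y): print(n,len(Y),Y.mean(0).round(4),"mid",((Y.min(0)+Y.max(0))/2).round(4),"top",np.percentile(Y[:,2],97).round(4))
rep("shB",.480,.1334,.03,.08,.12); rep("shA",.3955,.254,.03,.08,.12); rep("drop",.4378,.194,.03,.07,.12); rep("tea",.3512,.3142,.03,.026,.05)
rep("spA",.431,-.046,.04,.095,.12); rep("spB",.563,.161,.04,.095,.12)
print(ctrl.get_obs()["time_s"])
E
```

```text
time_s: 45.9
eef_pos: [0.6336, -0.2925, 0.2554]
eef_rot: [0.626, 0.319, 0.635, -0.322]
wrist_force: [0.7, 0.4, 0.5]
opening: 0.599
shB 179 [0.4786 0.1308 0.0947] mid [0.4796 0.1311 0.0919] top 0.1013
drop 127 [0.4356 0.1906 0.0873] mid [0.437  0.1939 0.0922] top 0.1094
spB 312 [0.5629 0.1611 0.1081] mid [0.564  0.162  0.1048] top 0.1125
45.95
```

View pics/t21.png

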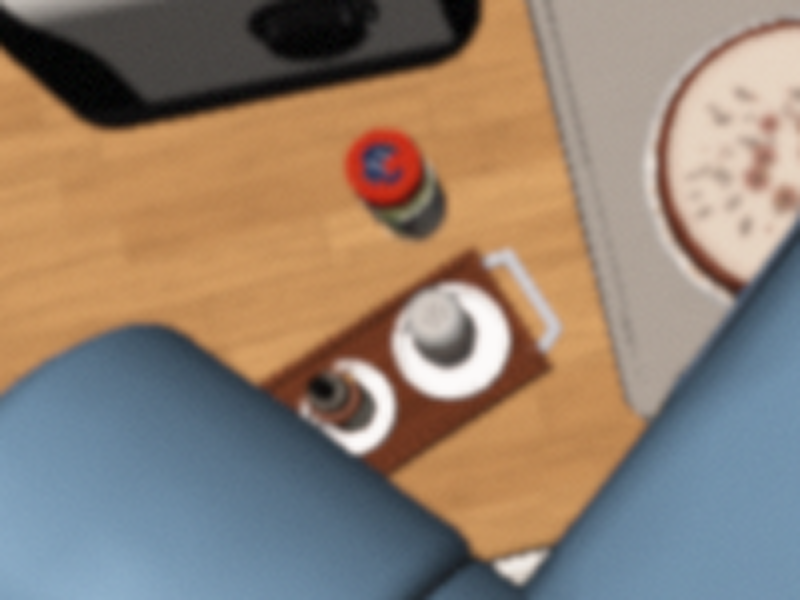

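The top view shows shaker B (435,325 on cup 452,340) and the dropper (340,400 on its cup), with spice B unmoved. Shaker A and the tea light are hidden there, so I'm checking those from the scene camera and then handing in.

Run:
```python
from h import *
p,d=ctrl.camera("scene"); cv2.imwrite("pics/s21.png",cv2.resize(p[180:280,160:320],None,fx=5,fy=5,interpolation=cv2.INTER_CUBIC))
e=extr("scene")
P={"shA":(.3955,.254,.010,.1),"shB":(.480,.1334,.010,.1),"drop":(.4378,.194,.010,.112),"tea":(.3515,.3147,.017,.032)}
for n,(x,y,a,b) in P.items(): print(n,((proj([[x,y,a],[x,y,b]],e)-[160,180])*5).round(0).tolist())
```

```text
shA [[312.0, 285.0], [293.0, 113.0]]
shB [[612.0, 309.0], [603.0, 134.0]]
drop [[460.0, 297.0], [444.0, 99.0]]
tea [[161.0, 262.0], [157.0, 234.0]]
```

View pics/s21.png

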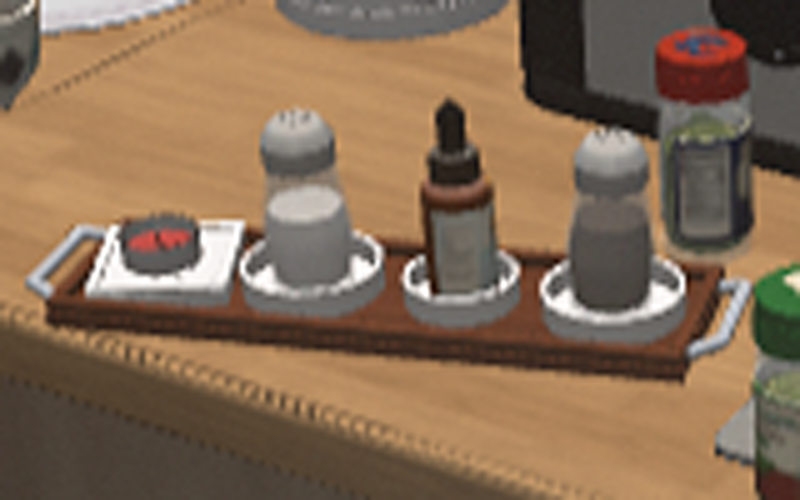

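The predicted tops and bases fall on the items (shaker A 297,110; dropper 448,98; shaker B 610,130; tea light 160,240). All four stand upright on their dish floors, so I'm handing in.

Run:
```python
from bench import ctrl
print(ctrl.hand_in())
```

```text
the job is handed in; nothing more can be done
None
```

The caddy is loaded and handed in at about 46 s of the 128 s allowed. Shaker B is in the wide cup at the hob end, shaker A in the other wide cup, the dropper bottle in the narrow cup and the tea light in the saucer. Each one was lowered until it touched the dish floor (8–14 N) and only then released.

- **Placed items:** The last scene picture shows all four upright on their dish floors, where I expected them. The top camera put shaker B and the dropper within about 4 mm of their dish centres, with tops at the expected heights.
- **Top camera blocked:** The arm hid shaker A and the tea light from the top camera at the end, so I checked those two from the wrist and scene pictures only. Both looked well centred.
- **Spice jars:** Both measured within about 1 mm of where they started.
- **Disagreements:** Cameras and finder results differed by 2–6 mm in places. The arm also missed its target by up to about 5 cm after long moves, and I corrected that before each grasp and placement. No final check failed.

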